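Swap the spacer sleeve in the flow-cell clamp

TASK

Take the worn brown sleeve out of the clamp and put it in the grey scrap bin, then lay in the trough the ivory sleeve that is exactly as long as the metal reference on the green patch, and slide the jaw up until you feel it hold the sleeve firmly but gently against the fixed end stop. Put all the other ivory sleeves flat in the blue tray, not on top of each other, and leave the beaker, bottle and wrench where they are.

Things in the scene. Friction and masses are not known exactly. Their poses are not given: they have to be found in the camera images.
- clamp: fixed aluminium clamp, base 200 x 84 x 12 mm, origin at the centre of its underside, x along its trough (roughly to the robot's left). The trough floor, 12 mm above the bench, lies between two guide strips 43 mm apart and 8 mm high; a sleeve in it has its centre at y = 0, 30 mm above the bench. The end stop's face is at x = -75 mm, the sliding jaw's face at x = +60 mm - jaw
- stop: blue fixed end stop of the clamp, 24 x 50 x 42 mm; origin at the foot of its face, on the trough floor; its x is the clamp's x and points from the stop towards the jaw
- jaw (a joint): travel in m of the clamp's sliding blue jaw with a red grip: 0 is fully open, it grows as the jaw closes towards the stop (the clamp's -x), up to 0.085. The clear space between jaw and stop is 0.135 - value. It slides with about 2.5 N of friction and stays where it is left. At the start it stands partly closed, 6 to 35 mm short of the worn sleeve
- jaw_grip (a point): centre of the upper part of the red grip on the jaw: a block 22 mm along the clamp's x, 26 mm across it (pinch it across, along the clamp's y), from 50 to 80 mm above the bench; this point is 68 mm above the bench, and 12 mm behind the jaw's face
- worn: loose worn brown-stained spacer sleeve, 88 mm long, shaped like the ivory ones (barrel 28 mm, square flanges 36 mm, x along its length, origin at its centre); lies in the clamp's trough at the start. Its length says nothing about the one now needed
- stock_tray: fixed low blue tray, 150 (x) x 265 (y) x 25 mm outside, walls and floor 5 mm, origin at the centre of its underside; room for four sleeves lying side by side along its x
- scrap_bin: fixed grey open bin, 140 (x) x 120 (y) x 50 mm outside, walls and floor 5 mm, origin at the centre of its underside
- tag (a point): centre of the bright green patch on the wooden reference board (board 130 x 170 x 12 mm, fixed at the far right, not to be handled); the reference fixed on this patch is the one that counts
- ref_short: metal reference sleeve 64 mm long, fixed to the reference board, lying; origin at its centre
- ref_mid: metal reference sleeve 88 mm long, fixed to the reference board, lying; origin at its centre
- ref_long: metal reference sleeve 112 mm long, fixed to the reference board, lying; origin at its centre
- sleeve_a: loose ivory plastic spool-shaped spacer sleeve, 64 mm long: a round barrel 28 mm in diameter along its own x axis, with a square flange 36 x 36 x 10 mm at each end, so it does not roll; about 90 g; origin at its very centre (18 mm above what it lies on), x along its length; starts on the bench at the robot's right
- sleeve_b: loose ivory plastic spool-shaped spacer sleeve, 88 mm long: a round barrel 28 mm in diameter along its own x axis, with a square flange 36 x 36 x 10 mm at each end, so it does not roll; about 90 g; origin at its very centre (18 mm above what it lies on), x along its length; starts on the bench at the robot's right
- sleeve_c: loose ivory plastic spool-shaped spacer sleeve, 112 mm long: a round barrel 28 mm in diameter along its own x axis, with a square flange 36 x 36 x 10 mm at each end, so it does not roll; about 90 g; origin at its very centre (18 mm above what it lies on), x along its length; starts on the bench at the robot's right
- sleeve_d: loose ivory plastic spool-shaped spacer sleeve, 76 mm long: a round barrel 28 mm in diameter along its own x axis, with a square flange 36 x 36 x 10 mm at each end, so it does not roll; about 90 g; origin at its very centre (18 mm above what it lies on), x along its length; starts on the bench at the robot's right; may be absent
- sleeve_e: loose ivory plastic spool-shaped spacer sleeve, 100 mm long: a round barrel 28 mm in diameter along its own x axis, with a square flange 36 x 36 x 10 mm at each end, so it does not roll; about 90 g; origin at its very centre (18 mm above what it lies on), x along its length; starts on the bench at the robot's right; may be absent
- beaker: loose glass beaker, 76 mm wide, 95 mm high, origin at the centre of its underside; a bystander
- bottle: loose white bottle, 64 mm wide, 150 mm high, origin at the centre of its underside; a bystander
- wrench: loose steel wrench lying on the bench; a bystander
Things that resemble listed ones, but are neither listed nor needed, are in the scene too. What is meant by the scrap_bin is not orange or red, and is the larger of those in its own colour.

How it is judged:
On the way, in this order (a step that is already met when the one before it is completed fails the run):
1. the worn sleeve is out of the clamp (distance between worn and clamp above 0.13 m), for 0.1 s.
2. the sleeve as long as the reference on the green patch lies in the trough (((horizontal distance between ref_short and tag below 0.03 m and x of sleeve_a in the frame of clamp between -0.047 and 0.031 m and y of sleeve_a in the frame of clamp between -0.007 and 0.007 m and z of sleeve_a in the frame of clamp between 0.025 and 0.035 m and angle between the x axis of sleeve_a and the x axis of clamp, either way round below 0.1 rad) or (horizontal distance between ref_mid and tag below 0.03 m and x of sleeve_b in the frame of clamp between -0.035 and 0.019 m and y of sleeve_b in the frame of clamp between -0.007 and 0.007 m and z of sleeve_b in the frame of clamp between 0.025 and 0.035 m and angle between the x axis of sleeve_b and the x axis of clamp, either way round below 0.1 rad) or (horizontal distance between ref_long and tag below 0.03 m and x of sleeve_c in the frame of clamp between -0.023 and 0.007 m and y of sleeve_c in the frame of clamp between -0.007 and 0.007 m and z of sleeve_c in the frame of clamp between 0.025 and 0.035 m and angle between the x axis of sleeve_c and the x axis of clamp, either way round below 0.1 rad))), for 0.2 s.
3. the jaw presses that sleeve against the fixed end stop with more than 3 N (((horizontal distance between ref_short and tag below 0.03 m and value of joint jaw above 0.067 m and contact force between stop and sleeve_a above 3 N) or (horizontal distance between ref_mid and tag below 0.03 m and value of joint jaw above 0.043 m and contact force between stop and sleeve_b above 3 N) or (horizontal distance between ref_long and tag below 0.03 m and value of joint jaw above 0.019 m and contact force between stop and sleeve_c above 3 N))).
At the end, for the whole second after the job is handed in: the ivory sleeve of the tagged reference's length lies in the trough within 4 mm of the end stop, with the jaw within 4 mm of closed on it; every other ivory sleeve present lies on the floor of the stock tray, the worn one in the scrap bin; all released and at rest (((horizontal distance between ref_short and tag below 0.03 m and x of sleeve_a in the frame of clamp between -0.047 and -0.039 m and y of sleeve_a in the frame of clamp between -0.007 and 0.007 m and z of sleeve_a in the frame of clamp between 0.025 and 0.035 m and angle between the x axis of sleeve_a and the x axis of clamp, either way round below 0.1 rad and value of joint jaw above 0.067 m and linear speed of each of sleeve_a, sleeve_b, sleeve_c below 0.02 m/s and x of sleeve_b in the frame of stock_tray between -0.07 and 0.07 m and y of sleeve_b in the frame of stock_tray between -0.128 and 0.128 m and z of each of sleeve_b, sleeve_c in the frame of stock_tray below 0.034 m and x of sleeve_c in the frame of stock_tray between -0.07 and 0.07 m and y of sleeve_c in the frame of stock_tray between -0.128 and 0.128 m) or (horizontal distance between ref_mid and tag below 0.03 m and x of sleeve_b in the frame of clamp between -0.035 and -0.027 m and y of sleeve_b in the frame of clamp between -0.007 and 0.007 m and z of sleeve_b in the frame of clamp between 0.025 and 0.035 m and angle between the x axis of sleeve_b and the x axis of clamp, either way round below 0.1 rad and value of joint jaw above 0.043 m and linear speed of each of sleeve_b, sleeve_a, sleeve_c below 0.02 m/s and x of sleeve_a in the frame of stock_tray between -0.07 and 0.07 m and y of sleeve_a in the frame of stock_tray between -0.128 and 0.128 m and z of each of sleeve_a, sleeve_c in the frame of stock_tray below 0.034 m and x of sleeve_c in the frame of stock_tray between -0.07 and 0.07 m and y of sleeve_c in the frame of stock_tray between -0.128 and 0.128 m) or (horizontal distance between ref_long and tag below 0.03 m and x of sleeve_c in the frame of clamp between -0.023 and -0.015 m and y of sleeve_c in the frame of clamp between -0.007 and 0.007 m and z of sleeve_c in the frame of clamp between 0.025 and 0.035 m and angle between the x axis of sleeve_c and the x axis of clamp, either way round below 0.1 rad and value of joint jaw above 0.019 m and linear speed of each of sleeve_c, sleeve_a, sleeve_b below 0.02 m/s and x of sleeve_a in the frame of stock_tray between -0.07 and 0.07 m and y of sleeve_a in the frame of stock_tray between -0.128 and 0.128 m and z of each of sleeve_a, sleeve_b in the frame of stock_tray below 0.034 m and x of sleeve_b in the frame of stock_tray between -0.07 and 0.07 m and y of sleeve_b in the frame of stock_tray between -0.128 and 0.128 m)) and x of sleeve_d in the frame of stock_tray between -0.07 and 0.07 m and y of sleeve_d in the frame of stock_tray between -0.128 and 0.128 m and z of each of sleeve_d, sleeve_e in the frame of stock_tray below 0.034 m and linear speed of each of sleeve_d, sleeve_e, worn below 0.02 m/s and x of sleeve_e in the frame of stock_tray between -0.07 and 0.07 m and y of sleeve_e in the frame of stock_tray between -0.128 and 0.128 m and x of worn in the frame of scrap_bin between -0.066 and 0.066 m and y of worn in the frame of scrap_bin between -0.056 and 0.056 m and z of worn in the frame of scrap_bin below 0.05 m); the robot touches nothing.
It fails at once if a sleeve is pressed against the end stop with more than 45 N (contact force between stop and sleeve_a above 45 N or contact force between stop and sleeve_b above 45 N or contact force between stop and sleeve_c above 45 N or contact force between stop and sleeve_d above 45 N or contact force between stop and sleeve_e above 45 N or contact force between stop and worn above 45 N).
It fails at once if a bystander is moved more than 30 mm (distance of any of beaker, bottle, wrench from where it was at the start of the episode above 0.03 m).
Of sleeve_d, sleeve_e only 1 to 2 are there at a start; the rules pass over those that are not, and their reading is None.
At some moment in a run one of sleeve_a, sleeve_b, sleeve_c, sleeve_d, sleeve_e may be knocked a few centimetres aside while the robot is not near it.
Once in a run the grip may slacken for a moment while it holds something.
It also fails if it takes over 210 s, if anything falls off the work surface, if the arm or the gripper's body presses on something with over 40 N, if the wrist force passes 120 N, or if a joint passes its speed limit or range.

ROBOT

A 6-joint arm with a two-finger parallel gripper is mounted at the origin on the work surface. World frame = base frame: x ahead of the robot, y to its left, z up, the work surface at z = 0. Lengths are in m, angles in rad, forces in N, time in s.
With the tool pointing down it reaches from about 0.3 to 0.875 m from the base axis. Payload 6.4 kg.
Tool frame: the origin (TCP) lies midway between the tips of the shut fingers; the grasp point (between the pads) lies 19 mm behind it; y points along the fingers, z is the direction in which the jaws open and shut, and the axes are right-handed (so a half turn about y gives the same grasp; the last joint's range is limited). The gripper opens to 88 mm and grips with 3 to 60 N. Pads are 18 mm wide; open, the fingers measure 123 mm over their backs; the gripper's body (75 mm by 187 mm) begins 45 mm behind the grasp point.
Start: joints at [0.961, 0.181, 1.607, -0, 1.354, -0.206], TCP at [0.226, 0.529, 0.239] pointing down, gripper open.
Joint ranges: [-2.99, 2.99], [-0.89, 2.07], [0.3, 2.58], [-1.14, 4.28], [0, 2.63], [-3.12, 3.12]. Speed limits (rad/s): [2.57, 2.57, 3.01, 3.14, 3.14, 3.14].

INTERFACE

Orientations are given as a unit quaternion [x, y, z, w].
In Python, from cell import arm, imaging gives the robot as it stands. The module is installed in compiled form; this text tells all that it offers.
- The arm moves only by the tool send_rows, never from a script. Its argument "increments" is one flat list of numbers, 5 for each row, row after row: the opening in per cent of the stroke, from 0 (shut) to 100 (fully open), then the shift along the tool's x, y, z in mm, then the turn about the tool's y in rad. In form: [jaw, tx, ty, tz, twist, jaw, tx, ty, tz, twist, ...]. A call has 1 to 20 rows; each row is the pose to reach, as a shift and turn from the pose measured when the call began, along the tool's axes at that moment; what a row does not reach only later rows make up. A row lasts 1/8 s, in which the tool goes at most 62.5 mm and 10.7 degrees, less where a joint would pass 70% of its speed; a pose out of reach is approached as far as the arm can. A call with a gripper value outside its range is refused whole. The fingers move at their own pace and stop on an object; "force" is the grip in N (left out, the last holds). Time passes only in rows, so rows that repeat a pose let the fingers close. It gives the time, the measured TCP pose, the force and the opening at its end, in the units of the state.
- arm.read_state(): the state, without advancing time (a new reading comes with each control period).
- imaging.get_image(name): name is "scene" or "top" or "wrist"; returns a dict with "image" (420x560x3 uint8, red, green, blue), "range_z" (420x560 float32, m along the optical axis (not along the pixel's ray), 0 where there is no reading), "fx", "fy", "cx", "cy" (pixels), "k1" (the pictures are not rectified: a ray, as slopes to the right and down, at radius r is drawn at 1 + k1 r^2 times it, then the intrinsics apply), "rvec" (rotation vector, rad) and "tvec" (3), from world to camera coordinates, as OpenCV has them. Camera axes: x right, y down, z forward; pixel columns grow to the right and rows downward; lengths in m; the calibration is good to about 2 mm. A picture is of the moment at which its call begins.
- arm.finish_job(): hands the job in, once; it reports no verdict.
The state is a dict: "t": time; "q": joint angles; "qd": joint speeds; "effort": joint torques, N m; "tool_pos": TCP position; "tool_rot": TCP orientation; "ft_force": force on the tool from outside, world axes, zero at the start; "ft_torque": the same for the moment, N m; "width": finger opening in m.
Only numpy, scipy, OpenCV 4.12 (cv2) and the standard library are available. Lean on these libraries where they do the work, as an engineer would, in place of code of your own. Each camera call takes 0.05 s, during which the arm holds its last target.

## Working session

There is one attempt and no reset: what is moved stays moved. The work goes in short steps, Python scripts to look and compute and a tool call to move; the robot and the scene stay as the last step left them, time stands still between calls to the robot, and variables do not carry over. Pictures are saved under pics/ and viewed, and the job is handed in when it is done.

Besides the shell and the picture viewer there is one more tool, called after "Call:" as a command line: name --argument value ..., lists and objects as JSON in quotes. send_rows: Moves the arm, as the interface text tells. Its arguments: {"type":"object","properties":{"increments":{"type":"array"},"force":{"type":"number"}},"required":["increments"]}

```bash
ls; mkdir -p pics; python3 - <<'E'
from cell import arm, imaging
import cv2,json
print(arm.read_state())
for n in ["scene","top","wrist"]:
    d=imaging.get_image(n)
    cv2.imwrite(f"pics/{n}0.png",d["image"][:,:,::-1])
    print(n,{k:d[k] for k in d if k not in("image","range_z")})
    print(d["range_z"].min(),d["range_z"].max())
E
```

```text
pics
{'t': 0.0, 'q': array([ 9.60716007e-01,  1.81531574e-01,  1.60798524e+00,  2.33097905e-05,
        1.35378501e+00, -2.06339905e-01]), 'qd': array([-0.00079688,  0.00168152,  0.00178526, -0.00019849,  0.0007439 ,
        0.00041231]), 'effort': array([-8.66958417e-04, -4.33882570e+01, -3.41841638e+01,  7.02421716e-02,
        3.86335852e-02, -1.56703200e-04]), 'tool_pos': array([0.22558783, 0.52833259, 0.23782646]), 'tool_rot': array([ 0.69329861, -0.14202522,  0.14153069, -0.69219574]), 'ft_force': array([-0.22867931, -0.10402941, -0.21390197]), 'ft_torque': array([-0.01262696, -0.04807006,  0.01030533]), 'width': 0.08843304322133752}
scene {'fx': 454.0687619661816, 'fy': 454.0687619661816, 'cx': 279.83571401745985, 'cy': 215.66524322331955, 'k1': -0.073913022269995, 'rvec': array([ 1.23268778,  2.51191933, -0.75546393]), 'tvec': array([ 0.37649902, -0.27043367,  1.39751095])}
0.0 3.1273758
top {'fx': 495.1810648476027, 'fy': 495.1810648476027, 'cx': 283.1863034090128, 'cy': 211.83841632572134, 'k1': -0.10635378735715113, 'rvec': array([ 2.14169621, -2.09402051,  0.17012496]), 'tvec': array([-0.05485123,  0.53729376,  1.20126034])}
0.0 2.2856598
wrist {'fx': 361.82275199502095, 'fy': 361.82275199502095, 'cx': 279.7393972524159, 'cy': 208.93908102505114, 'k1': -0.041553803077358724, 'rvec': array([-2.39275125, -1.57916437, -0.24838938]), 'tvec': array([-0.57454299, -0.04247447,  0.39057198])}
0.0 1.2961487
```

```bash
python3 - <<'E'
import cv2
for n in ["scene0","top0"]:
    a=cv2.imread(f"pics/{n}.png"); cv2.imwrite(f"pics/{n}_x.png",cv2.resize(a,(800,600),interpolation=cv2.INTER_CUBIC))
E
```

```text
(no output)
```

View pics/scene0.png

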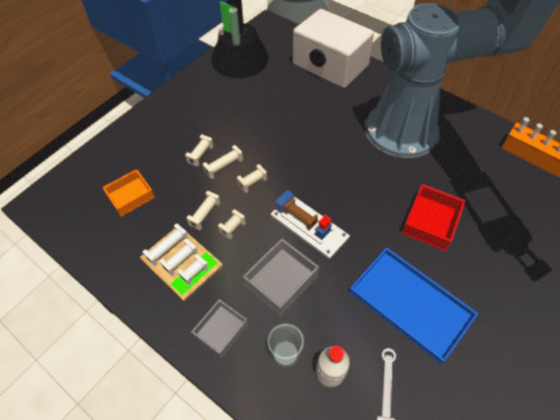

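View pics/top0.png

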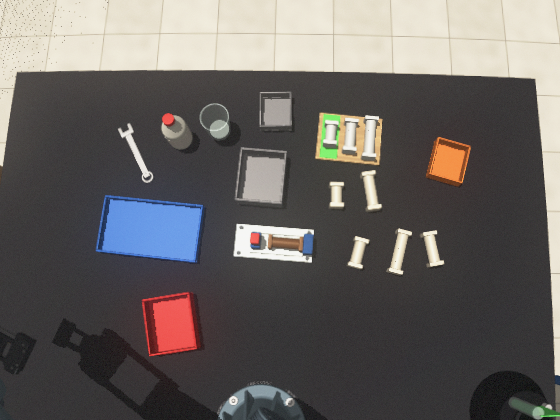

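View pics/wrist0.png

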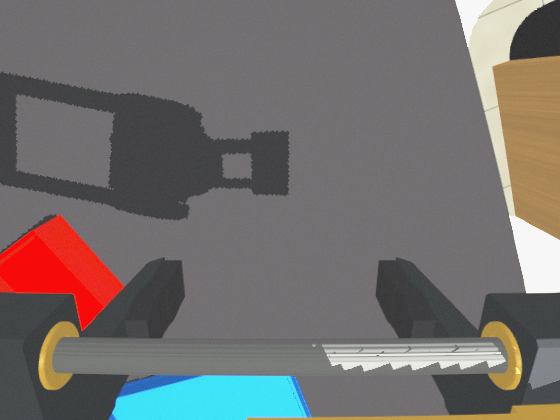

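View pics/top0_x.png

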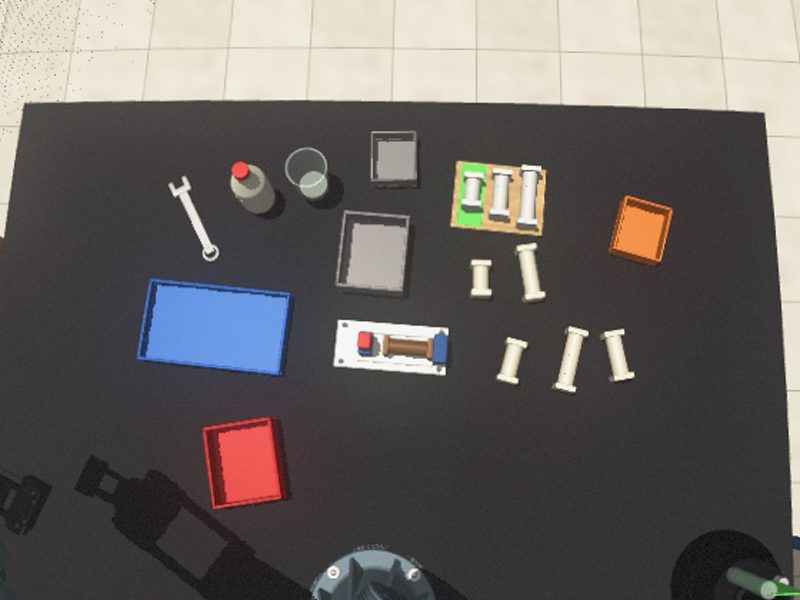

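```bash
cat > h.py <<'E'
import numpy as np, cv2
from cell import arm, imaging
def K(d): return np.array([[d["fx"],0,d["cx"]],[0,d["fy"],d["cy"]],[0,0,1.]])
def cloud(d):
    H,W=d["range_z"].shape
    u,v=np.meshgrid(np.arange(W),np.arange(H))
    p=np.stack([u,v],-1).reshape(-1,1,2).astype(np.float64)
    n=cv2.undistortPoints(p,K(d),np.array([d["k1"],0,0,0,0.]))[:,0]
    z=d["range_z"].reshape(-1)
    c=np.c_[n*z[:,None],z]
    R,_=cv2.Rodrigues(d["rvec"])
    w=(c-d["tvec"])@R
    w[z==0]=np.nan
    return w.reshape(H,W,3)
def proj(d,P):
    return cv2.projectPoints(np.asarray(P,float).reshape(-1,1,3),d["rvec"],d["tvec"],K(d),np.array([d["k1"],0,0,0,0.]))[0][:,0]
def planept(d,uv,h):
    n=cv2.undistortPoints(np.array(uv,float).reshape(-1,1,2),K(d),np.array([d["k1"],0,0,0,0.]))[:,0]
    R,_=cv2.Rodrigues(d["rvec"]); C=-R.T@d["tvec"]
    r=np.c_[n,np.ones(len(n))]@R
    return C+r*((h-C[2])/r[:,2])[:,None]
def ortho(d,x0,x1,y0,y1,h,ppm):
    # rows: x decreasing, cols: y decreasing
    xs=np.arange(x1,x0,-1/ppm); ys=np.arange(y1,y0,-1/ppm)
    X,Y=np.meshgrid(xs,ys,indexing='ij')
    m=proj(d,np.stack([X,Y,np.full_like(X,h)],-1)).reshape(X.shape+(2,)).astype(np.float32)
    return cv2.remap(d["image"],m[...,0],m[...,1],cv2.INTER_CUBIC)[:,:,::-1]
def st():
    s=arm.read_state(); return s
E
python3 - <<'E'
from h import *
np.set_printoptions(precision=4,suppress=True)
d=imaging.get_image("top"); s=imaging.get_image("scene")
for n,d in (("top",d),("scene",s)):
    w=cloud(d); 
    img=d["image"].astype(int); r,g,b=img[...,0],img[...,1],img[...,2]
    z=w[...,2]
    tab=(abs(z)<0.03)&(w[...,0]>0.2)&(w[...,0]<.9)&(abs(w[...,1])<.6)&(r<60)
    print(n,"table z",np.nanmedian(z[tab]),np.nanstd(z[tab]))
    m=(z>0.022)&(z<0.08)&(w[...,0]>0.15)&(w[...,0]<1)&(w[...,1]<0.02)&(w[...,1]>-.8)
    k,l,stt,c=cv2.connectedComponentsWithStats(m.astype(np.uint8))
    for i in range(1,k):
        if stt[i,4]<60: continue
        p=w[l==i]; 
        rect=cv2.minAreaRect((p[:,:2]*1000).astype(np.float32))
        print(n,stt[i],c[i].round(0),"rect",np.round(rect[0],1),np.round(rect[1],1),round(rect[2],1),"zmed/95",np.median(p[:,2]),np.percentile(p[:,2],95),"col",img[l==i].mean(0).round())
E
```

```text
top table z 0.00044559328460597983 0.0032722748984230885
top [262  92  30  37 223] [280. 110.] rect [819.8 -18.3] [102.1  77.3] 0.7 zmed/95 0.0328680669375086 0.03918404375960195 col [103. 100.  97.]
top [360 115  19  46 523] [369. 137.] rect [ 744.1 -263.3] [ 36.2 115. ] 85.3 zmed/95 0.042641726344429115 0.04977785792071011 col [207. 203. 193.]
top [342 118  17  36 422] [350. 135.] rect [ 747.9 -211.9] [36.1 90.7] 85.4 zmed/95 0.042597929992352124 0.049890079538601285 col [206. 202. 191.]
top [322 120  16  28 307] [330. 134.] rect [ 752.5 -161.9] [37.9 66.8] 84.5 zmed/95 0.043411481719278715 0.050637956994286644 col [200. 201. 189.]
top [428 137  42  48 410] [449. 160.] rect [ 688.3 -475.5] [ 92.6 108.2] 74.7 zmed/95 0.03506758168297766 0.04042497779731622 col [173.  98.  50.]
top [259 149  28  57 331] [276. 175.] rect [631.6 -10.2] [ 67.2 141.2] 86.9 zmed/95 0.04783528157718302 0.05321720098439108 col [117. 114. 110.]
top [361 171  20  39 431] [370. 190.] rect [ 604.5 -265.5] [100.7  36.2] 8.1 zmed/95 0.031595319045834895 0.03905194760517168 col [223. 215. 193.]
top [330 182  15  2
[... 1553 characters left out ...]
 [460.7 -49. ] [138.2  52.2] 89.5 zmed/95 0.04394083777024134 0.055761316447958224 col [110.  90.  84.]
scene [218 209  27  26 276] [231. 222.] rect [ 591.5 -178.1] [67.4 37.5] 1.5 zmed/95 0.03083878535836812 0.037049460475227294 col [215. 201. 170.]
scene [ 143  224   65   61 1440] [177. 255.] rect [ 749.8 -210.6] [140.7 114.6] 84.8 zmed/95 0.040997478244804694 0.048499487918945886 col [213. 209. 195.]
scene [243 238  56  60 536] [266. 263.] rect [632.  -10.7] [ 67.8 141.5] 87.3 zmed/95 0.042363254881504185 0.050596082270598364 col [110. 104. 100.]
scene [191 300  53  51 271] [213. 321.] rect [820.1 -17.9] [98.2 75.6] 0.6 zmed/95 0.03210808807133159 0.036357623234460235 col [118. 112. 109.]
```

```bash
python3 - <<'E'
from h import *
np.set_printoptions(precision=4,suppress=True)
from scipy.spatial.transform import Rotation as R
s=arm.read_state(); print(R.from_quat(s["tool_rot"]).as_matrix())
for n in("top","scene"):
    d=imaging.get_image(n)
    o=ortho(d,0.38,0.54,-0.18,0.09,0.012,2800); cv2.imwrite(f"pics/oc_{n}.png",o); print(o.shape)
    w=cloud(d); img=d["image"].astype(int); r,g,b=img[...,0],img[...,1],img[...,2]; z=w[...,2]
    R0=(w[...,0]>.2)&(w[...,0]<.9)
    for nm,m in (("tray",(b>120)&(r<110)&(b>g+40)&(w[...,1]>0.05)&R0&(z>0.015)&(z<0.04)),("trayfloor",(b>120)&(r<110)&(b>g+40)&(w[...,1]>0.05)&R0&(abs(z-.005)<0.006)),
      ("bin",(z>0.037)&(z<.065)&(w[...,0]>.54)&(w[...,0]<.72)&(w[...,1]>-.1)&(w[...,1]<.07)),
      ("clampbase",(z>0.004)&(z<.018)&(r>150)&(b>140)&(w[...,0]>.38)&(w[...,0]<.54)&(w[...,1]>-.18)&(w[...,1]<.09)),
      ("green",(g>150)&(r<120)&(b<100)&R0&(w[...,1]>-.5)),
      ("jawgripred",(r>130)&(g<80)&(b<80)&(z>.045)&(w[...,0]>.4)&R0&(w[...,1]<.06)),
      ("brown",(r>b+25)&(r<170)&(z>.02)&(w[...,0]>.4)&(w[...,0]<.52)&(w[...,1]<0)&(w[...,1]>-.14))):
        p=w[m&np.isfinite(z)]
        if len(p)<20: print(n,nm,len(p));continue
        rect=cv2.minAreaRect((p[:,:2]*1000).astype(np.float32))
        print(n,nm,len(p),np.round(rect[0],1),np.round(rect[1],1),round(rect[2],1),"z",np.percentile(p[:,2],[5,50,95]))
E
```

```text
[[ 0.9196 -0.0005  0.3929]
 [-0.3929 -0.0006  0.9196]
 [-0.0002 -1.     -0.0008]]
(449, 756, 3)
top tray 591 [494.2 305.8] [266.9 151.2] 85.4 z [0.0193 0.0251 0.0289]
top trayfloor 4299 [500.  314.2] [266.5 149.5] 85.5 z [0.0016 0.0057 0.0096]
top bin 381 [633.5  15.3] [117.1 141.6] 86.2 z [0.0387 0.0491 0.0542]
top clampbase 1257 [465. -18.] [200.9  84.9] 86.7 z [0.0084 0.0127 0.0169]
top green 28 [ 742.5 -174.7] [ 30.4 104.8] 61.7 z [0.0102 0.0135 0.0164]
top jawgripred 9
top brown 302 [461.6 -50.3] [85.2 33.2] 86.1 z [0.0342 0.043  0.0502]
(449, 756, 3)
scene tray 905 [493.5 305.7] [265.  153.1] 85.2 z [0.018  0.0235 0.0269]
scene trayfloor 5533 [485.2 304.9] [272.9 165.6] 85.1 z [0.0011 0.0044 0.0078]
scene bin 494 [633.3  15.8] [116.7 141.7] 86.3 z [0.0384 0.0474 0.0515]
scene clampbase 1077 [464.1 -18. ] [199.6  88.3] 86.7 z [0.0077 0.0117 0.0164]
scene green 410 [ 753.7 -159.8] [ 44.3 118.5] 84.0 z [0.009  0.012  0.0159]
scene jawgripred 107 [467.4  27. ] [28.1 21.5] 3.5 z [0.06   0.0774 0.0817]
scene brown 390 [463.9 -48.5] [89.  37.5] 85.6 z [0.0285 0.0415 0.0492]
```

View pics/oc_top.png

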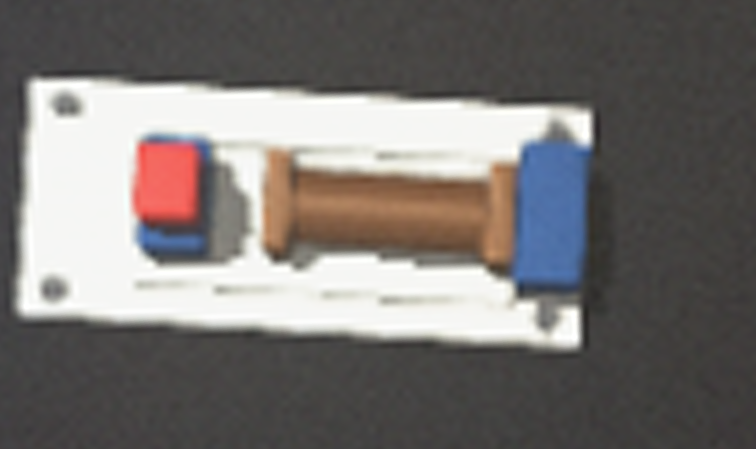

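View pics/oc_scene.png

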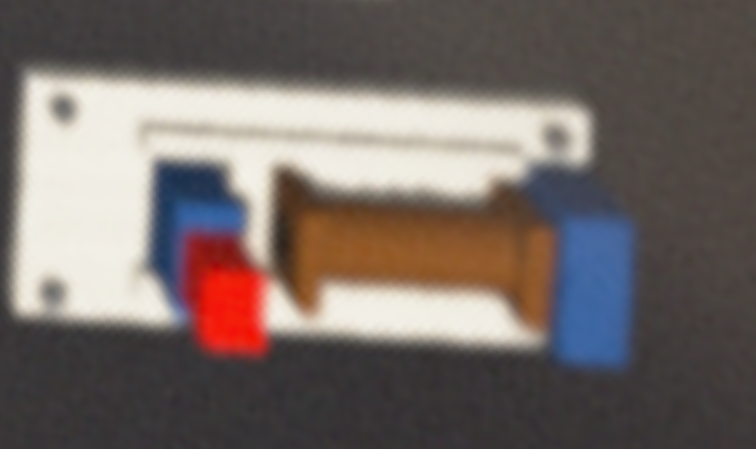

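```bash
cat >> h.py <<'E'
from scipy.spatial.transform import Rotation as Rot
import sys
def phi():
    M=Rot.from_quat(arm.read_state()["tool_rot"]).as_matrix(); return np.degrees(np.arctan2(M[1,0],M[0,0])),M
def plan(*targets):
    s=arm.read_state(); f,M=phi()
    print("t %.2f pos %s phi %.2f tilt %.4f w %.4f F %s"%(s["t"],np.round(s["tool_pos"],4),f,M[2,1],s["width"],np.round(s["ft_force"],1)))
    for (x,y,z,p) in targets:
        sh=M.T@(np.array([x,y,z])-s["tool_pos"])*1000
        tw=(f-p+180)%360-180
        print("->",(x,y,z,p)," tx ty tz %s twist %.3f rad (%.0f deg) dist %.0f"%(np.round(sh,1),np.radians(tw),tw,np.linalg.norm(sh)))
def save(n,crop=None,scale=1,cam="wrist"):
    d=imaging.get_image(cam); i=d["image"][:,:,::-1]
    if crop: i=i[crop[1]:crop[3],crop[0]:crop[2]]
    if scale!=1: i=cv2.resize(i,None,fx=scale,fy=scale,interpolation=cv2.INTER_CUBIC)
    cv2.imwrite(f"pics/{n}.png",i); return d
E
python3 - <<'E'
from h import *
plan((0.463,-0.049,0.2,-93.3))
E
```

```text
t 0.35 pos [0.2259 0.5287 0.2385] phi -23.14 tilt -1.0000 w 0.0881 F [ 1.   0.7 -0.6]
-> (0.463, -0.049, 0.2, -93.3)  tx ty tz [ 445.1   38.6 -438. ] twist 1.225 rad (70 deg) dist 626
```

Call:
send_rows --increments '[65, 445, 39, -438, 1.225, 65, 445, 39, -438, 1.225, 65, 445, 39, -438, 1.225, 65, 445, 39, -438, 1.225, 65, 445, 39, -438, 1.225, 65, 445, 39, -438, 1.225, 65, 445, 39, -438, 1.225, 65, 445, 39, -438, 1.225, 65, 445, 39, -438, 1.225, 65, 445, 39, -438, 1.225, 65, 445, 39, -438, 1.225, 65, 445, 39, -438, 1.225, 65, 445, 39, -438, 1.225, 65, 445, 39, -438, 1.225, 65, 445, 39, -438, 1.225]' --force 25

```text
t: 2.22
tool_pos: [0.4629, -0.0481, 0.1999]
tool_rot: [0.486, -0.514, 0.514, -0.486]
ft_force: [0.3, -0.5, -0.4]
width: 0.0571
```

```bash
python3 - <<'E'
from h import *
plan((0.463,-0.049,0.022,-93.3))
d=save("w1")
R_,_=cv2.Rodrigues(d["rvec"]); print("cam",-R_.T@d["tvec"],R_[2])
E
```

```text
t 2.23 pos [ 0.4629 -0.0481  0.1999] phi -93.23 tilt -1.0000 w 0.0571 F [ 0.3 -0.5 -0.4]
-> (0.463, -0.049, 0.022, -93.3)  tx ty tz [8.000e-01 1.779e+02 1.000e-01] twist 0.001 rad (0 deg) dist 178
cam [0.46802845 0.03294618 0.34512791] [-0.01756689 -0.31066896 -0.95035583]
```

View pics/w1.png

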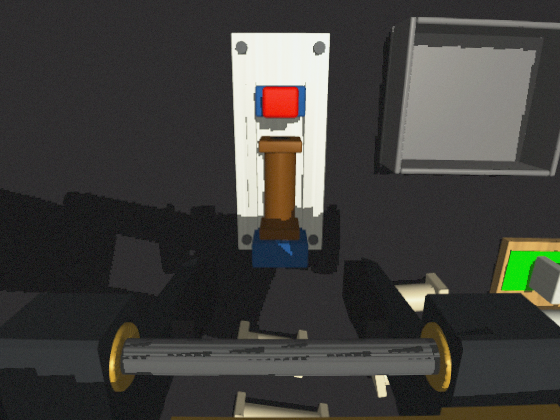

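```bash
cat >> h.py <<'E'
def rects(d,m,w,minn=60):
    k,l,s,c=cv2.connectedComponentsWithStats(m.astype(np.uint8))
    for i in range(1,k):
        if s[i,4]<minn: continue
        p=w[l==i]; r=cv2.minAreaRect((p[:,:2]*1000).astype(np.float32))
        print("   px",c[i].round(),s[i,4],"c",np.round(r[0],1),"size",np.round(r[1],1),"ang %.1f"%r[2],"z",np.round(np.percentile(p[:,2],[5,50,95]),4))
E
python3 - <<'E'
from h import *
d=imaging.get_image("wrist"); w=cloud(d); z=w[...,2]; img=d["image"].astype(int); r,g,b=img[...,0],img[...,1],img[...,2]
ok=np.isfinite(z)&(w[...,0]>.38)&(w[...,0]<.54)
print("clamp");rects(d,ok&(z>0.006)&(z<.0165)&(r>110)&(abs(r-b)<40)&(w[...,1]>-.14),w,200)
print("brown");rects(d,ok&(r>b+30)&(g>b+8)&(z>.018)&(z<.056)&(w[...,1]<.05)&(w[...,1]>-.13),w,100)
print("red");rects(d,ok&(r>120)&(g<60)&(z>.07)&(w[...,1]>-.1)&(w[...,1]<.1),w)
print("bluestop");rects(d,ok&(b>r+20)&(z>.03)&(w[...,1]<.09)&(w[...,1]>-.15),w)
E
```

```text
clamp
   px [280.  94.] 8237 c [466.1  -1.8] size [166.   84.1] ang 86.5 z [0.0101 0.0113 0.0128]
   px [279. 157.] 1566 c [464. -36.] size [93.8 43.2] ang 86.6 z [0.0102 0.0114 0.0129]
brown
   px [280. 187.] 3329 c [463.3 -48.9] size [86.8 34.7] ang 86.2 z [0.0348 0.0425 0.048 ]
red
   px [280. 102.] 1064 c [467.8  25.5] size [21.4 25.6] ang 86.7 z [0.0776 0.0792 0.0804]
bluestop
   px [259.  99.] 240 c [453.8  30.2] size [30.3 15.8] ang 51.8 z [0.0474 0.049  0.0504]
   px [301.  99.] 221 c [484.   26.2] size [12.6 26.4] ang 17.3 z [0.0476 0.0491 0.0504]
   px [280. 252.] 1570 c [ 460.  -105.2] size [24.7 49.5] ang 86.9 z [0.0463 0.0531 0.0543]
```

```bash
python3 - <<'E'
from h import *
plan((0.4634,-0.0493,0.023,-93.4))
E
```

```text
t 2.33 pos [ 0.463  -0.0485  0.1998] phi -93.26 tilt -1.0000 w 0.0571 F [ 1.  -0.5 -0.6]
-> (0.4634, -0.0493, 0.023, -93.4)  tx ty tz [  0.7 176.8   0.5] twist 0.002 rad (0 deg) dist 177
```

Call:
send_rows --increments '[65, 0.7, 60, 0.5, 0.002, 65, 0.7, 115, 0.5, 0.002, 65, 0.7, 150, 0.5, 0.002, 65, 0.7, 170, 0.5, 0.002, 65, 0.7, 177, 0.5, 0.002, 65, 0.7, 177, 0.5, 0.002]'

```text
t: 3.08
tool_pos: [0.4635, -0.0492, 0.0229]
tool_rot: [0.485, -0.514, 0.515, -0.485]
ft_force: [0.7, 0.5, 0.4]
width: 0.0575
```

```bash
python3 - <<'E'
from h import *
plan((0.4634,-0.0493,0.023,-93.4))
save("w2")
E
```

```text
t 3.08 pos [ 0.4635 -0.0492  0.0229] phi -93.38 tilt -1.0000 w 0.0575 F [0.7 0.5 0.4]
-> (0.4634, -0.0493, 0.023, -93.4)  tx ty tz [ 0.1 -0.1 -0.1] twist 0.000 rad (0 deg) dist 0
```

View pics/w2.png

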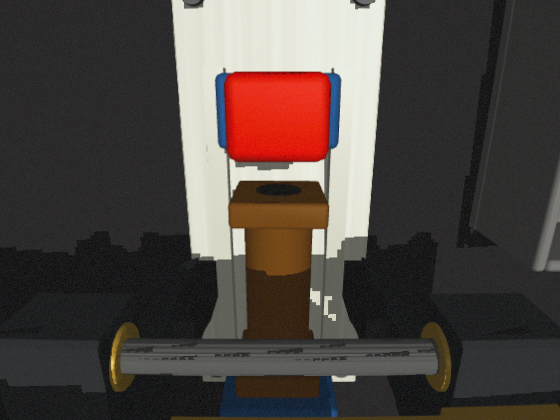

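Call:
send_rows --increments '[0, 0, 0, 0, 0, 0, 0, 0, 0, 0, 0, 0, 0, 0, 0, 0, 0, 0, 0, 0, 0, 0, 0, 0, 0, 0, 0, -10, 0, 0, 0, 0, -20, 0, 0, 0, 0, -40, 0, 0, 0, 0, -90, 0, 0, 0, 0, -140, 0, 0, 0, 0, -140, 0, 0]' --force 30

```text
t: 4.5
tool_pos: [0.4668, -0.0503, 0.1682]
tool_rot: [0.484, -0.511, 0.518, -0.487]
ft_force: [1.2, 0.1, -1.1]
width: 0.0272
```

```bash
python3 - <<'E'
from h import *
plan((0.6335,0.0155,0.16,-3.5),(0.6335,0.0155,0.018,-3.5))
save("w3")
E
```

```text
t 4.50 pos [ 0.4668 -0.0503  0.1682] phi -93.37 tilt -0.9999 w 0.0272 F [ 1.2  0.1 -1.1]
-> (0.6335, 0.0155, 0.16, -3.5)  tx ty tz [-75.5   9.5 162.5] twist -1.568 rad (-90 deg) dist 179
-> (0.6335, 0.0155, 0.018, -3.5)  tx ty tz [-76.  151.5 161.1] twist -1.568 rad (-90 deg) dist 234
```

View pics/w3.png

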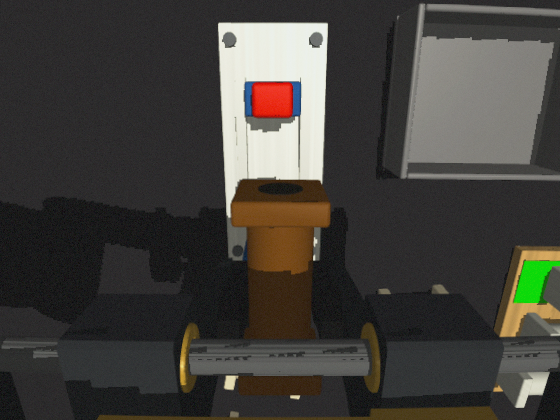

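Call:
send_rows --increments '[0, -75.5, 5, 162.5, -1.568, 0, -75.5, 5, 162.5, -1.568, 0, -75.5, 5, 162.5, -1.568, 0, -75.5, 5, 162.5, -1.568, 0, -75.5, 5, 162.5, -1.568, 0, -75.5, 5, 162.5, -1.568, 0, -75.5, 5, 162.5, -1.568, 0, -75.5, 5, 162.5, -1.568, 0, -75.5, 5, 162.5, -1.568, 0, -75.5, 5, 162.5, -1.568, 0, -75.5, 5, 162.5, -1.568]'

```text
t: 5.92
tool_pos: [0.6312, 0.0161, 0.1601]
tool_rot: [0.707, -0.021, 0.024, -0.706]
ft_force: [-0.2, -0.6, -1.1]
width: 0.0273
```

```bash
python3 - <<'E'
from h import *
plan((0.6335,0.0155,0.018,-3.5))
save("w4")
E
```

```text
t 5.92 pos [0.6312 0.0161 0.1601] phi -3.61 tilt -1.0000 w 0.0273 F [-0.2 -0.6 -1.1]
-> (0.6335, 0.0155, 0.018, -3.5)  tx ty tz [  1.8 142.2  -0.2] twist -0.002 rad (-0 deg) dist 142
```

View pics/w4.png

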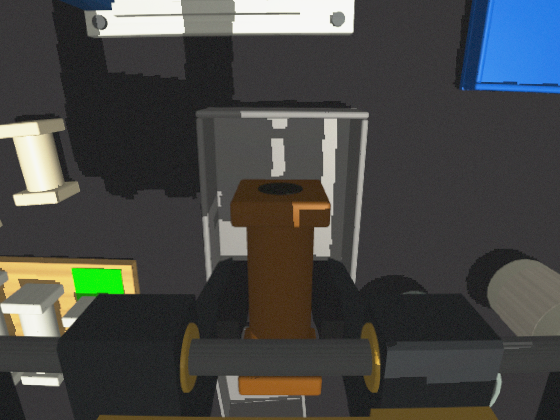

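Call:
send_rows --increments '[0, 1.8, 50, 0, 0, 0, 1.8, 100, 0, 0, 0, 1.8, 125, 0, 0, 0, 1.8, 138, 0, 0, 0, 1.8, 142, 0, 0, 0, 1.8, 142, 0, 0, 50, 1.8, 142, 0, 0, 50, 1.8, 142, 0, 0, 50, 1.8, 142, 0, 0, 55, 1.8, 120, 0, 0, 55, 1.8, 70, 0, 0, 55, 1.8, 0, 0, 0, 55, 1.8, 0, 0, 0]'

```text
t: 7.6
tool_pos: [0.6369, 0.0155, 0.1685]
tool_rot: [0.708, -0.016, 0.028, -0.705]
ft_force: [0.1, -0.2, -0.4]
width: 0.0485
```

```bash
python3 - <<'E'
from h import *
plan((0.591,-0.178,0.20,2.0))
save("w5")
d=save("t5",cam="top")
w=cloud(d); z=w[...,2]
m=(z>0.022)&(z<0.045)&(w[...,0]>0.15)&(w[...,0]<.65)&(w[...,1]<-0.12)&(w[...,1]>-.8)
rects(d,m,w)
E
```

```text
t 7.60 pos [0.6369 0.0155 0.1685] phi -3.58 tilt -0.9999 w 0.0485 F [ 0.1 -0.2 -0.4]
-> (0.591, -0.178, 0.2, 2.0)  tx ty tz [ -33.2  -31.4 -196.1] twist -0.097 rad (-6 deg) dist 201
   px [370. 191.] 418 c [ 603.3 -266.6] size [97.8 36.8] ang 8.9 z [0.0246 0.0313 0.0381]
   px [448. 178.] 129 c [ 637.6 -463. ] size [24.  91.9] ang 0.5 z [0.0237 0.0344 0.04  ]
   px [337. 194.] 290 c [ 590.7 -179.6] size [63.6 36.5] ang 0.3 z [0.0249 0.0325 0.0388]
   px [399. 251.] 519 c [ 447.1 -339.2] size [ 37.2 113.7] ang 77.0 z [0.0241 0.0312 0.0381]
   px [432. 248.] 412 c [ 455.9 -422.9] size [89.1 36.4] ang 11.7 z [0.0241 0.0316 0.0382]
   px [357. 252.] 357 c [ 442.6 -232.5] size [36.8 76.7] ang 77.0 z [0.0243 0.0321 0.0384]
```

View pics/w5.png

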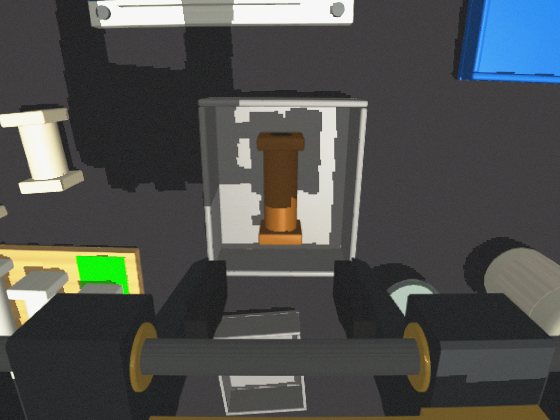

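View pics/t5.png

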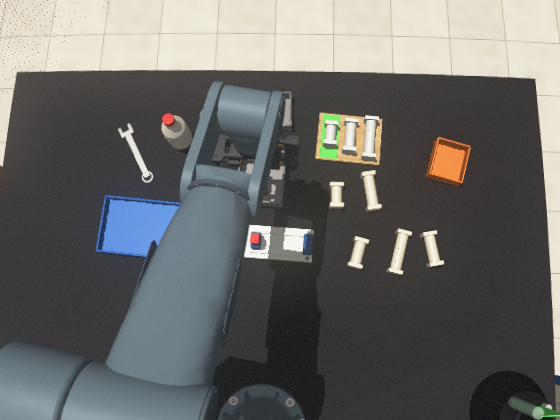

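Call:
send_rows --increments '[65, -33, -31, -196, -0.09, 65, -33, -31, -196, -0.09, 65, -33, -31, -196, -0.09, 65, -33, -31, -196, -0.09, 65, -33, -31, -196, -0.09, 65, -33, -31, -196, -0.09]'

```text
t: 8.45
tool_pos: [0.5886, -0.1758, 0.1935]
tool_rot: [0.708, 0.013, -0.008, -0.706]
ft_force: [0.7, -0.0, -0.0]
width: 0.0572
```

```bash
cat >> h.py <<'E'
def ivory(d,x0,x1,y0,y1,zmin=0.022,zmax=0.046):
    w=cloud(d); z=w[...,2]; img=d["image"].astype(int)
    m=(z>zmin)&(z<zmax)&(w[...,0]>x0)&(w[...,0]<x1)&(w[...,1]>y0)&(w[...,1]<y1)&(img[...,0]>90)&(img[...,0]>img[...,2])
    rects(d,m,w)
E
python3 - <<'E'
from h import *
plan((0.591,-0.179,0.01,1.5))
d=save("w6"); ivory(d,.5,.67,-.35,-.1)
E
```

```text
t 8.45 pos [ 0.5886 -0.1758  0.1935] phi 1.64 tilt -1.0000 w 0.0572 F [ 0.7 -0.  -0. ]
-> (0.591, -0.179, 0.01, 1.5)  tx ty tz [  1.  183.5  -3. ] twist 0.002 rad (0 deg) dist 184
   px [77. 77.] 98 c [ 502.6 -342. ] size [ 4.6 15.2] ang 0.5 z [0.0339 0.0353 0.0365]
   px [177. 197.] 3373 c [ 604.7 -267.9] size [99.7 36. ] ang 8.8 z [0.0242 0.0306 0.0359]
   px [276. 187.] 2373 c [ 591.5 -179. ] size [64.4 35. ] ang 0.5 z [0.0247 0.031  0.036 ]
```

View pics/w6.png

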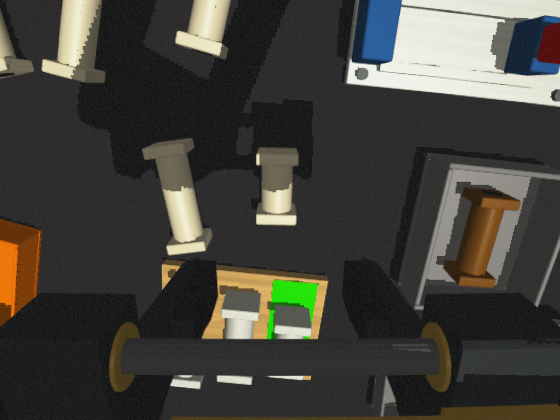

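Call:
send_rows --increments '[65, 1.5, 60, -3.2, 0.005, 65, 1.5, 115, -3.2, 0.005, 65, 1.5, 150, -3.2, 0.005, 65, 1.5, 175, -3.2, 0.005, 65, 1.5, 183, -3.2, 0.005, 65, 1.5, 183, -3.2, 0.005, 0, 1.5, 183, -3.2, 0.005, 0, 1.5, 183, -3.2, 0.005, 0, 1.5, 183, -3.2, 0.005, 0, 1.5, 183, -3.2, 0.005, 0, 1.5, 173, -3.2, 0.005, 0, 1.5, 150, -3.2, 0.005, 0, 1.5, 100, -3.2, 0.005, 0, 1.5, 50, -3.2, 0.005, 0, 1.5, 30, -3.2, 0.005]'

```text
t: 10.38
tool_pos: [0.5921, -0.1796, 0.1675]
tool_rot: [0.709, 0.013, -0.004, -0.705]
ft_force: [-0.5, -0.4, -1.3]
width: 0.0272
```

```bash
python3 - <<'E'
from h import *
# clamp x=-20mm
cx,cy,a=0.4652,-0.0184,np.radians(86.6)
X=-0.033; t=(cx+X*np.cos(a),cy+X*np.sin(a)); print(t)
plan((t[0],t[1],0.15,-93.4))
d=save("w7")
E
```

```text
(np.float64(0.4632428896719933), np.float64(-0.05134191432148425))
t 10.38 pos [ 0.5921 -0.1796  0.1675] phi 1.39 tilt -0.9999 w 0.0272 F [-0.5 -0.4 -1.3]
-> (np.float64(0.4632428896719933), np.float64(-0.05134191432148425), 0.15, -93.4)  tx ty tz [-125.9   15.4  131.4] twist 1.654 rad (95 deg) dist 183
```

View pics/w7.png

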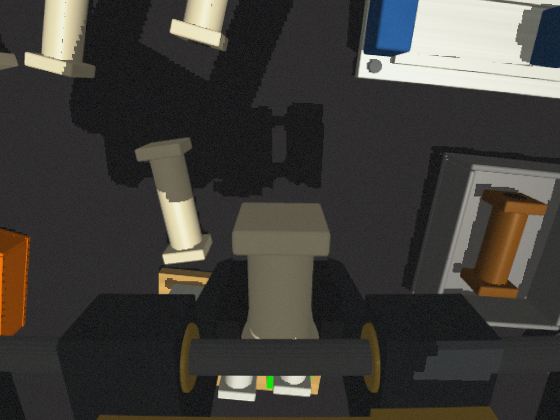

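Call:
send_rows --increments '[0, -126, 0, 131, 1.65, 0, -126, 0, 131, 1.65, 0, -126, 0, 131, 1.65, 0, -126, 0, 131, 1.65, 0, -126, 0, 131, 1.65, 0, -126, 0, 131, 1.65, 0, -126, 0, 131, 1.65, 0, -126, 0, 131, 1.65, 0, -126, 0, 131, 1.65, 0, -126, 0, 131, 1.65, 0, -126, 0, 131, 1.65, 0, -126, 0, 131, 1.65]'

```text
t: 11.92
tool_pos: [0.4632, -0.0518, 0.166]
tool_rot: [0.484, -0.509, 0.517, -0.489]
ft_force: [0.1, 0.8, -0.5]
width: 0.0272
```

```bash
python3 - <<'E'
from h import *
plan((.4632,-.0513,0.024,-93.4))
d=save("w8")
w=cloud(d); z=w[...,2]
m=(z>0.02)&(abs(w[...,0]-.465)<.06)&(w[...,1]<.04)&(w[...,1]>-.1)&(d["image"][...,0]>90)
rects(d,m,w)
E
```

```text
t 11.93 pos [ 0.4632 -0.0518  0.166 ] phi -93.06 tilt -0.9999 w 0.0272 F [ 0.1  0.8 -0.5]
-> (0.4632, -0.0513, 0.024, -93.4)  tx ty tz [ -1.1 142.   -1.8] twist 0.006 rad (0 deg) dist 142
   px [278.  96.] 1545 c [466.2  26. ] size [23.1 32.8] ang 87.0 z [0.0767 0.0791 0.0803]
   px [280. 263.] 9867 c [461.1 -54.5] size [50.3 75.4] ang 0.6 z [0.164  0.1848 0.1903]
   px [184. 359.] 342 c [443.4 -24.5] size [11.3  1.6] ang 85.6 z [0.2437 0.2487 0.2508]
   px [376. 350.] 186 c [484.8 -24.4] size [1.3 6.4] ang 1.0 z [0.2446 0.2482 0.2503]
   px [525. 363.] 610 c [518.8 -30.8] size [ 5.2 12.4] ang 88.1 z [0.2467 0.2477 0.2485]
   px [277. 366.] 2434 c [463.5 -27.7] size [ 6.  39.9] ang 86.7 z [0.246  0.2469 0.2478]
```

View pics/w8.png

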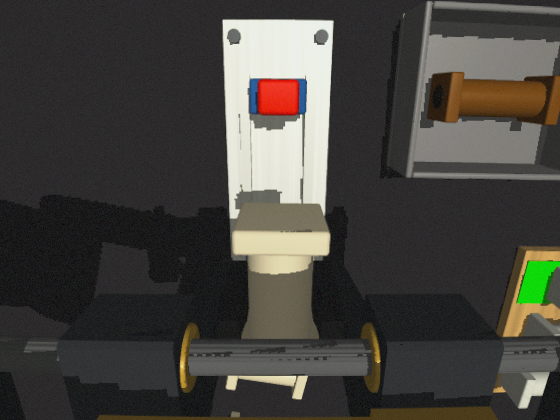

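Call:
send_rows --increments '[0, -1.1, 50, -1.8, 0.006, 0, -1.1, 90, -1.8, 0.006, 0, -1.1, 110, -1.8, 0.006, 0, -1.1, 118, -1.8, 0.006, 0, -1.1, 118, -1.8, 0.006]'

```text
t: 12.6
tool_pos: [0.4631, -0.0512, 0.0481]
tool_rot: [0.483, -0.51, 0.519, -0.487]
ft_force: [0.0, -0.0, -0.2]
width: 0.027
```

```bash
python3 - <<'E'
from h import *
plan((.4632,-.0513,0.023,-93.4))
d=save("w9")
w=cloud(d); z=w[...,2]
m=(z>0.045)&(z<.12)&(abs(w[...,0]-.465)<.06)&(w[...,1]<.01)&(w[...,1]>-.12)&(d["image"][...,0]>90)
rects(d,m,w)
E
```

```text
t 12.60 pos [ 0.4631 -0.0512  0.0481] phi -93.40 tilt -0.9999 w 0.0270 F [ 0.  -0.  -0.2]
-> (0.4632, -0.0513, 0.023, -93.4)  tx ty tz [-0.  25.1 -0.2] twist -0.000 rad (-0 deg) dist 25
   px [280. 265.] 9255 c [463.5 -44.3] size [54.3 36. ] ang 85.5 z [0.0524 0.0672 0.0725]
```

View pics/w9.png

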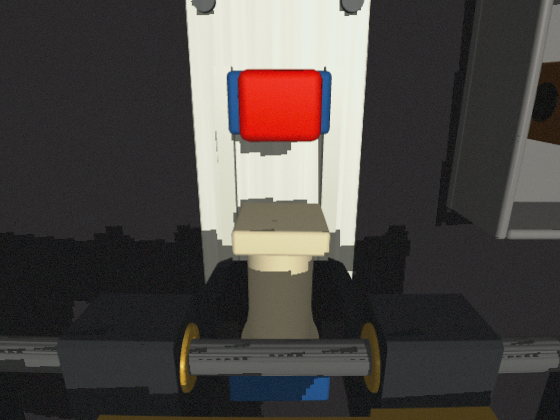

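Call:
send_rows --increments '[0, 0, 12, -0.2, 0, 0, 0, 20, -0.2, 0, 0, 0, 23, -0.2, 0, 0, 0, 24.5, -0.2, 0, 0, 0, 24.5, -0.2, 0]'

```text
t: 13.28
tool_pos: [0.4638, -0.0515, 0.0242]
tool_rot: [0.483, -0.51, 0.519, -0.487]
ft_force: [-0.1, 0.2, -1.0]
width: 0.0269
```

```bash
python3 - <<'E'
from h import *
plan((.4632,-.0513,0.023,-93.4))
d=save("w10")
w=cloud(d); z=w[...,2]
m=(z>0.025)&(z<.12)&(abs(w[...,0]-.465)<.06)&(w[...,1]<.01)&(w[...,1]>-.12)&(d["image"][...,0]>90)
rects(d,m,w)
E
```

```text
t 13.28 pos [ 0.4638 -0.0515  0.0242] phi -93.40 tilt -0.9999 w 0.0269 F [-0.1  0.2 -1. ]
-> (0.4632, -0.0513, 0.023, -93.4)  tx ty tz [-0.2  1.2 -0.6] twist -0.000 rad (-0 deg) dist 1
   px [280. 267.] 9100 c [464.6 -45.1] size [55.4 36. ] ang 86.5 z [0.0318 0.0433 0.0486]
   px [184. 358.] 327 c [444.1 -24.1] size [10.5  1.6] ang 85.7 z [0.102  0.1067 0.1088]
   px [288. 355.] 89 c [466.6 -25.3] size [ 1.8 19.4] ang 84.9 z [0.1034 0.1042 0.105 ]
   px [ 41. 362.] 296 c [410.6 -23.2] size [ 4.5 10.4] ang 70.3 z [0.1036 0.1044 0.1053]
   px [376. 371.] 120 c [485.2 -27.1] size [7.9 1.4] ang 88.4 z [0.1074 0.1087 0.1095]
   px [276. 366.] 2134 c [464.5 -27.5] size [ 5.1 40.4] ang 85.9 z [0.1042 0.1052 0.1061]
   px [524. 364.] 440 c [519.1 -31. ] size [ 4.5 11.9] ang 84.7 z [0.1053 0.106  0.1069]
```

View pics/w10.png

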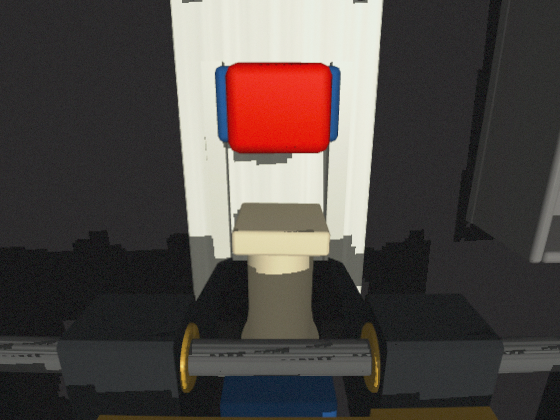

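Call:
send_rows --increments '[0, 0, 0.5, 0, 0, 55, 0, 0.5, 0, 0, 55, 0, 0, 0, 0, 55, 0, 0, 0, 0, 60, 0, -20, 0, 0, 60, 0, -60, 0, 0, 60, 0, -120, 0, 0, 60, 0, -140, 0, 0, 60, 0, -140, 0, 0]'

```text
t: 14.45
tool_pos: [0.4631, -0.0513, 0.1661]
tool_rot: [0.482, -0.508, 0.521, -0.488]
ft_force: [-0.8, -0.1, -0.5]
width: 0.053
```

```bash
python3 - <<'E'
from h import *
d=save("w11")
w=cloud(d); z=w[...,2]; img=d["image"].astype(int)
ok=(abs(w[...,0]-.465)<.06)&(w[...,1]<.09)&(w[...,1]>-.12)
rects(d,ok&(z>0.028)&(z<.05)&(img[...,0]>80)&(abs(img[...,0]-img[...,2])<70),w)
print("red");rects(d,ok&(img[...,0]>120)&(img[...,1]<60)&(z>.07),w)
plan((.4672,.0255,0.05,-93.4))
E
```

```text
px [278. 196.] 3333 c [464.5 -49.9] size [64.4 35.8] ang 85.9 z [0.034  0.0429 0.0479]
red
   px [276.  97.] 1425 c [467.9  25.3] size [21.  25.5] ang 86.5 z [0.0777 0.0792 0.0804]
t 14.50 pos [ 0.4621 -0.0509  0.1644] phi -93.40 tilt -0.9999 w 0.0528 F [-0.5  0.5  0.1]
-> (0.4672, 0.0255, 0.05, -93.4)  tx ty tz [-77.1 114.1  -1.2] twist 0.000 rad (0 deg) dist 138
```

View pics/w11.png

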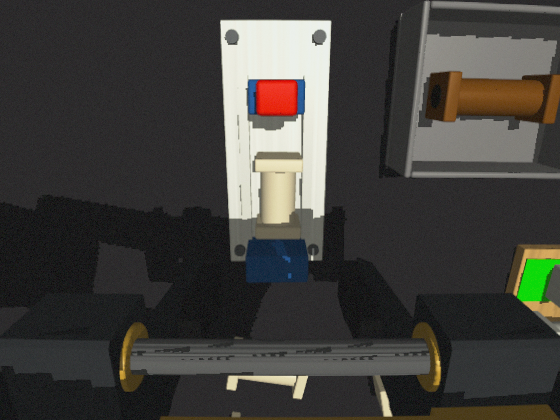

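Call:
send_rows --increments '[60, -50, 0, -1, 0, 60, -77.1, 0, -1.3, 0, 60, -77.1, 30, -1.3, 0, 60, -77.1, 70, -1.3, 0, 60, -77.1, 100, -1.3, 0, 60, -77.1, 111, -1.3, 0, 60, -77.1, 111, -1.3, 0]'

```text
t: 15.38
tool_pos: [0.4659, 0.0257, 0.0518]
tool_rot: [0.483, -0.51, 0.519, -0.487]
ft_force: [-0.2, 0.6, 0.3]
width: 0.0528
```

```bash
python3 - <<'E'
from h import *
plan((.4678,.0254,0.053,-93.4))
d=save("w12")
E
```

```text
t 15.38 pos [0.4659 0.0257 0.0518] phi -93.41 tilt -0.9999 w 0.0528 F [-0.2  0.6  0.3]
-> (0.4678, 0.0254, 0.053, -93.4)  tx ty tz [ 0.2 -1.1  1.9] twist -0.000 rad (-0 deg) dist 2
```

View pics/w12.png

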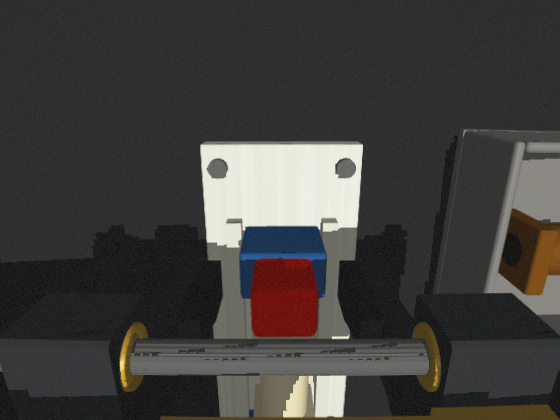

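Call:
send_rows --increments '[60, 0, -1.5, 1.9, 0, 60, 0, -1.5, 1.9, 0, 0, 0, -1.5, 1.9, 0, 0, 0, -1.5, 1.9, 0, 0, 0, -1.5, 1.9, 0, 0, 0, -1.5, 1.9, 0]'

```text
t: 16.18
tool_pos: [0.4675, 0.0256, 0.0543]
tool_rot: [0.483, -0.51, 0.519, -0.487]
ft_force: [-4.8, -0.1, 6.0]
width: 0.0257
```

```bash
python3 - <<'E'
from h import *
a=np.radians(86.6)
s=arm.read_state()["tool_pos"]
for mm in (30,38,42.8):
  plan((s[0]-mm/1e3*np.cos(a),s[1]-mm/1e3*np.sin(a),s[2],-93.4))
E
```

```text
t 16.18 pos [0.4675 0.0256 0.0543] phi -93.38 tilt -0.9999 w 0.0257 F [-4.8 -0.1  6. ]
-> (np.float64(0.4656740178625451), np.float64(-0.004391919700171113), np.float64(0.05430172300274998), -93.4)  tx ty tz [30.   0.1 -0. ] twist 0.000 rad (0 deg) dist 30
t 16.18 pos [0.4675 0.0256 0.0543] phi -93.38 tilt -0.9999 w 0.0257 F [-4.8 -0.1  6. ]
-> (np.float64(0.46519956687393743), np.float64(-0.012377838323561235), np.float64(0.05430172300274998), -93.4)  tx ty tz [38.   0.2 -0. ] twist 0.000 rad (0 deg) dist 38
t 16.18 pos [0.4675 0.0256 0.0543] phi -93.38 tilt -0.9999 w 0.0257 F [-4.8 -0.1  6. ]
-> (np.float64(0.4649148962807728), np.float64(-0.017169389497595305), np.float64(0.05430172300274998), -93.4)  tx ty tz [42.8  0.2 -0. ] twist 0.000 rad (0 deg) dist 43
```

Call:
send_rows --increments '[0, 4, 0, 0, 0, 0, 8, 0, 0, 0, 0, 12, 0, 0, 0, 0, 16, 0, 0, 0, 0, 20, 0, 0, 0, 0, 24, 0, 0, 0, 0, 28, 0, 0, 0, 0, 32, 0, 0, 0, 0, 35, 0, 0, 0, 0, 37, 0, 0, 0, 0, 38, 0, 0, 0, 0, 38, 0, 0, 0]'

```text
t: 17.68
tool_pos: [0.4652, -0.0125, 0.0544]
tool_rot: [0.484, -0.51, 0.519, -0.487]
ft_force: [2.3, 1.5, -4.5]
width: 0.0257
```

```bash
python3 - <<'E'
from h import *
a=np.radians(86.6)
s=arm.read_state()
print(s["ft_force"], s["ft_torque"])
p=s["tool_pos"]-np.array([.4652,-.0184,0]); print("clamp x of grip mm",1e3*(p[0]*np.cos(a)+p[1]*np.sin(a)))
plan((.4678,.0254,0.053,-93.4))
E
```

```text
[ 2.25263343  1.45206735 -4.45073992] [ 0.12192886  0.08439801 -0.0075993 ]
clamp x of grip mm 5.873697403288767
t 17.68 pos [ 0.4652 -0.0125  0.0544] phi -93.38 tilt -0.9999 w 0.0257 F [ 2.3  1.5 -4.5]
-> (0.4678, 0.0254, 0.053, -93.4)  tx ty tz [-38.    1.2   0.4] twist 0.000 rad (0 deg) dist 38
```

Call:
send_rows --increments '[0, 1, 0, 0, 0, 0, 2, 0, 0, 0, 0, 3, 0, 0, 0, 0, 3, 0, 0, 0]'

```text
t: 18.18
tool_pos: [0.465, -0.0156, 0.0544]
tool_rot: [0.484, -0.51, 0.519, -0.487]
ft_force: [2.2, 2.4, -3.5]
width: 0.0259
```

Call:
send_rows --increments '[0, 0.5, 0, 0, 0, 0, 1, 0, 0, 0, 0, 1, 0, 0, 0]'

```text
t: 18.55
tool_pos: [0.4649, -0.0167, 0.0544]
tool_rot: [0.484, -0.51, 0.519, -0.486]
ft_force: [2.3, 2.7, -3.7]
width: 0.0258
```

Call:
send_rows --increments '[0, 0.3, 0, 0, 0, 0, 0.6, 0, 0, 0, 0, 0.6, 0, 0, 0]'

```text
t: 18.92
tool_pos: [0.4649, -0.0173, 0.0543]
tool_rot: [0.484, -0.51, 0.519, -0.486]
ft_force: [2.5, 2.2, -2.6]
width: 0.0257
```

Call:
send_rows --increments '[0, 0.3, 0, 0, 0, 0, 0.6, 0, 0, 0, 0, 0.6, 0, 0, 0]'

```text
t: 19.3
tool_pos: [0.4648, -0.0179, 0.0543]
tool_rot: [0.484, -0.51, 0.519, -0.486]
ft_force: [1.3, 3.7, -3.5]
width: 0.0256
```

Call:
send_rows --increments '[0, 0.3, 0, 0, 0, 0, 0.6, 0, 0, 0, 0, 0.6, 0, 0, 0]'

```text
t: 19.68
tool_pos: [0.4648, -0.0181, 0.0544]
tool_rot: [0.483, -0.511, 0.519, -0.487]
ft_force: [2.3, 5.3, -2.8]
width: 0.0261
```

Call:
send_rows --increments '[0, 0.5, 0, 0, 0, 0, 1, 0, 0, 0, 0, 1.2, 0, 0, 0]'

```text
t: 20.05
tool_pos: [0.4648, -0.0181, 0.0544]
tool_rot: [0.483, -0.511, 0.518, -0.487]
ft_force: [3.5, 10.3, -3.3]
width: 0.026
```

Call:
send_rows --increments '[0, 1, 0, 0, 0, 0, 1.7, 0, 0, 0, 0, 2, 0, 0, 0]'

```text
t: 20.42
tool_pos: [0.4648, -0.0181, 0.0544]
tool_rot: [0.482, -0.512, 0.518, -0.488]
ft_force: [3.5, 15.2, -1.8]
width: 0.0259
```

```bash
python3 - <<'E'
from h import *
print(arm.read_state()["ft_force"])
d=save("w13"); d=save("t13",cam="top")
E
```

```text
[ 3.49492484 15.23101276 -1.79625221]
```

View pics/w13.png

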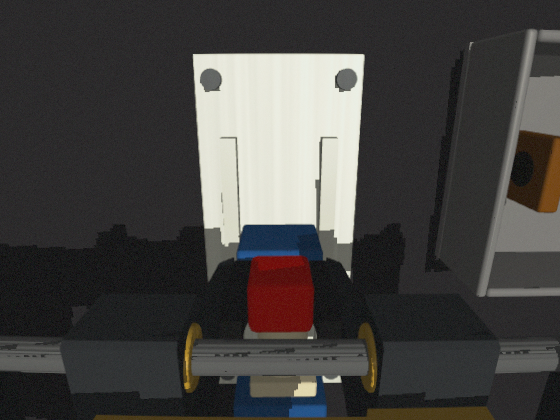

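Call:
send_rows --increments '[0, 0.2, 0, 0, 0, 0, 0.2, 0, 0, 0, 60, 0.2, 0, 0, 0, 60, 0.2, 0, 0, 0, 60, 0.2, 0, 0, 0, 60, 0, -30, 0, 0, 60, 0, -90, 0, 0, 60, 0, -130, 0, 0, 60, 0, -130, 0, 0]'

```text
t: 21.65
tool_pos: [0.4656, -0.019, 0.188]
tool_rot: [0.48, -0.51, 0.52, -0.489]
ft_force: [-0.1, 0.3, -0.4]
width: 0.053
```

```bash
python3 - <<'E'
from h import *
plan((.443,-.233,0.2,-13.5))
d=save("w14"); 
w=cloud(d); z=w[...,2]; img=d["image"].astype(int)
ok=(abs(w[...,0]-.465)<.06)&(w[...,1]<.09)&(w[...,1]>-.12)
print("red");rects(d,ok&(img[...,0]>120)&(img[...,1]<60)&(z>.07),w)
d=save("t14",cam="top"); ivory(d,.2,.66,-.46,-.12)
E
```

```text
t 21.65 pos [ 0.4656 -0.019   0.188 ] phi -93.44 tilt -0.9998 w 0.0530 F [-0.1  0.3 -0.4]
-> (0.443, -0.233, 0.2, -13.5)  tx ty tz [215.  -12.   -9.5] twist -1.395 rad (-80 deg) dist 216
red
   px [276. 202.] 1001 c [465.2 -17.2] size [21.4 24.7] ang 87.2 z [0.075  0.079  0.0802]
   px [370. 190.] 433 c [ 605.2 -266. ] size [101.6  36.1] ang 9.4 z [0.0243 0.0319 0.0382]
   px [436. 175.] 64 c [ 647.5 -439.7] size [43.8 11.8] ang 74.9 z [0.0236 0.0338 0.0401]
   px [399. 251.] 505 c [ 447.1 -339. ] size [ 37.1 113.6] ang 76.6 z [0.0244 0.0314 0.0377]
   px [432. 248.] 410 c [ 455.9 -423.1] size [89.1 37.4] ang 11.7 z [0.0234 0.0311 0.0387]
   px [357. 252.] 354 c [ 442.7 -232.7] size [36.8 76.6] ang 75.9 z [0.0243 0.0317 0.0385]
```

View pics/w14.png

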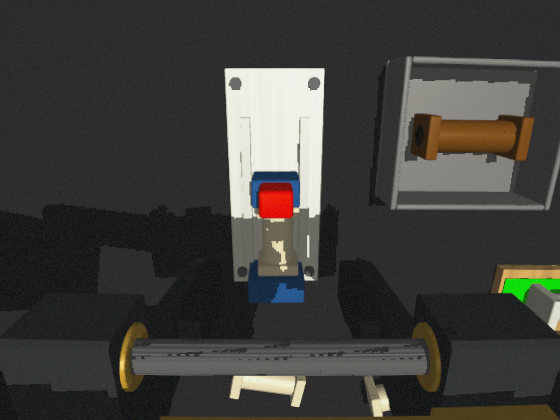

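View pics/t14.png

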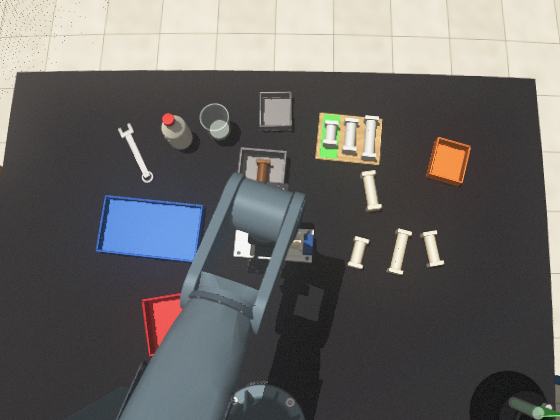

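Call:
send_rows --increments '[65, 215, -12, -9.5, -1.395, 65, 215, -12, -9.5, -1.395, 65, 215, -12, -9.5, -1.395, 65, 215, -12, -9.5, -1.395, 65, 215, -12, -9.5, -1.395, 65, 215, -12, -9.5, -1.395, 65, 215, -12, -9.5, -1.395, 65, 215, -12, -9.5, -1.395, 65, 215, -12, -9.5, -1.395, 65, 215, -12, -9.5, -1.395]'

```text
t: 23.0
tool_pos: [0.4401, -0.232, 0.1948]
tool_rot: [-0.701, 0.081, -0.088, 0.703]
ft_force: [0.4, 0.7, 0.1]
width: 0.0572
```

```bash
python3 - <<'E'
from h import *
d=save("w15"); ivory(d,.35,.52,-.39,-.15)
plan((.4427,-.2328,0.010,-13.5))
E
```

```text
px [277. 187.] 2758 c [ 442.7 -234.3] size [35.3 75.2] ang 75.8 z [0.0243 0.0307 0.036 ]
   px [167. 212.] 3504 c [ 447.1 -339.3] size [ 36.4 111.4] ang 76.4 z [0.0239 0.0304 0.0359]
t 23.05 pos [ 0.4403 -0.2321  0.1952] phi -13.66 tilt -0.9999 w 0.0573 F [ 0.5 -1.1 -0.4]
-> (0.4427, -0.2328, 0.01, -13.5)  tx ty tz [  0.6 185.2  -0.8] twist -0.003 rad (-0 deg) dist 185
```

View pics/w15.png

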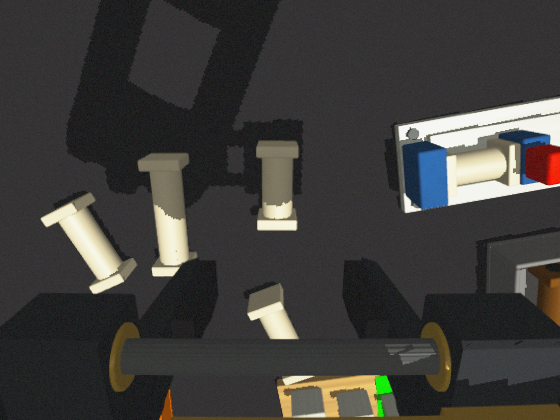

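Call:
send_rows --increments '[65, 0.6, 60, -1.4, 0, 65, 0.6, 115, -1.4, 0, 65, 0.6, 150, -1.4, 0, 65, 0.6, 177, -1.4, 0, 65, 0.6, 185, -1.4, 0, 65, 0.6, 185, -1.4, 0, 0, 0.6, 185, -1.4, 0, 0, 0.6, 185, -1.4, 0, 0, 0.6, 185, -1.4, 0, 0, 0.6, 185, -1.4, 0, 0, 0.6, 175, -1.4, 0, 0, 0.6, 150, -1.4, 0, 0, 0.6, 100, -1.4, 0, 0, 0.6, 40, -1.4, 0, 0, 0.6, 40, -1.4, 0]'

```text
t: 24.92
tool_pos: [0.4437, -0.2358, 0.1607]
tool_rot: [0.703, -0.077, 0.091, -0.701]
ft_force: [0.2, -0.0, -0.9]
width: 0.0273
```

```bash
cat >> h.py <<'E'
def slot(y,z,x=0.0):
    a=np.radians(-4.7); c,s=np.cos(a),np.sin(a)
    return (round(0.494+c*x-s*y,4),round(0.306+s*x+c*y,4),z,-4.7)
E
python3 - <<'E'
from h import *
save("w16")
plan(slot(.0855,.16))
E
```

```text
t 24.98 pos [ 0.4421 -0.2345  0.1577] phi -13.66 tilt -0.9999 w 0.0271 F [ 0.3  0.3 -0.6]
-> (np.float64(0.501), np.float64(0.3912), 0.16, -4.7)  tx ty tz [-90.5  -3.  621.9] twist -0.156 rad (-9 deg) dist 628
```

View pics/w16.png

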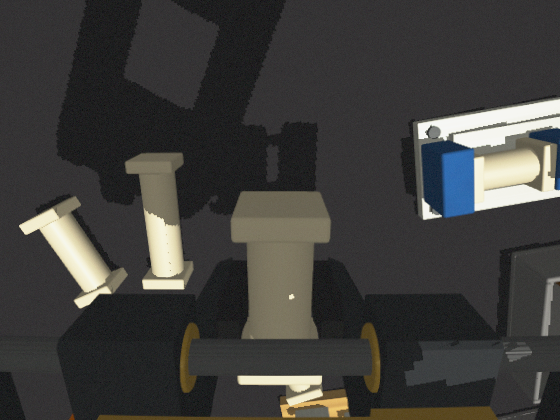

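Call:
send_rows --increments '[0, -90.5, -5, 622, -0.156, 0, -90.5, -5, 622, -0.156, 0, -90.5, -5, 622, -0.156, 0, -90.5, -5, 622, -0.156, 0, -90.5, -5, 622, -0.156, 0, -90.5, -5, 622, -0.156, 0, -90.5, -5, 622, -0.156, 0, -90.5, -5, 622, -0.156, 0, -90.5, -5, 622, -0.156, 0, -90.5, -5, 622, -0.156, 0, -90.5, -5, 622, -0.156, 0, -90.5, -5, 622, -0.156, 0, -90.5, -5, 622, -0.156, 0, -90.5, -5, 622, -0.156]'

```text
t: 26.72
tool_pos: [0.5012, 0.3899, 0.162]
tool_rot: [0.707, -0.024, 0.035, -0.706]
ft_force: [-0.0, -0.2, -1.3]
width: 0.027
```

```bash
python3 - <<'E'
from h import *
save("w17")
plan(slot(.0855,.015))
E
```

```text
t 26.77 pos [0.5013 0.3901 0.1622] phi -4.81 tilt -0.9999 w 0.0273 F [-0.3  0.6 -0.6]
-> (np.float64(0.501), np.float64(0.3912), 0.015, -4.7)  tx ty tz [ -2.7 147.2   1.3] twist -0.002 rad (-0 deg) dist 147
```

View pics/w17.png

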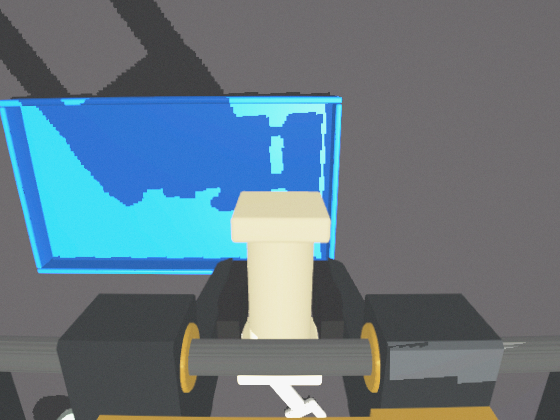

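Call:
send_rows --increments '[0, -2.5, 60, 1.3, 0, 0, -2.5, 110, 1.3, 0, 0, -2.5, 135, 1.3, 0, 0, -2.5, 144, 1.3, 0, 0, -2.5, 146, 1.3, 0, 0, -2.5, 146, 1.3, 0, 45, -2.5, 146, 1.3, 0, 45, -2.5, 146, 1.3, 0, 45, -2.5, 146, 1.3, 0, 45, -2.5, 120, 1.3, 0, 45, -2.5, 60, 1.3, 0, 45, -2.5, -30, 1.3, 0, 45, -2.5, -30, 1.3, 0]'

```text
t: 28.4
tool_pos: [0.5, 0.3927, 0.1972]
tool_rot: [-0.706, 0.022, -0.037, 0.707]
ft_force: [-0.1, -0.0, 0.2]
width: 0.0396
```

```bash
python3 - <<'E'
from h import *
d=save("w18"); ivory(d,.4,.62,.2,.45)
d=save("t18",cam="top"); ivory(d,.2,.66,-.46,-.12)
plan((.447,-.3392,.2,-13.3))
E
```

```text
px [278. 171.] 1776 c [497.8 392.5] size [34.6 66.5] ang 85.0 z [0.0265 0.035  0.0409]
   px [370. 190.] 431 c [ 605.1 -265.7] size [101.6  35.9] ang 8.3 z [0.0241 0.0316 0.038 ]
   px [399. 251.] 516 c [ 447.  -339.3] size [ 37.  113.6] ang 76.6 z [0.0243 0.0311 0.0378]
   px [432. 248.] 410 c [ 455.9 -422.9] size [88.8 37. ] ang 11.3 z [0.0243 0.0313 0.0386]
t 28.50 pos [0.5006 0.393  0.1971] phi -4.80 tilt -0.9997 w 0.0393 F [0.5 0.3 0.1]
-> (0.447, -0.3392, 0.2, -13.3)  tx ty tz [   8.    -5.1 -734.1] twist 0.148 rad (8 deg) dist 734
```

View pics/w18.png

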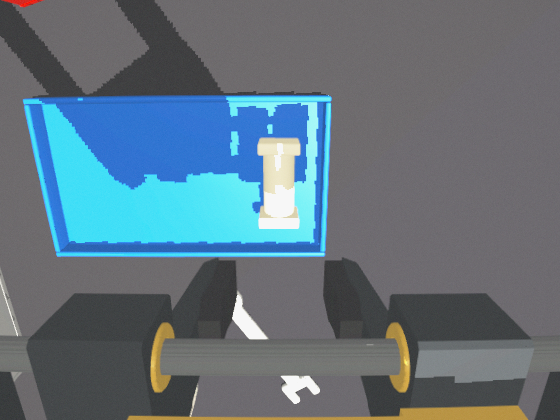

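Call:
send_rows --increments '[65, 8, -5, -734, 0.148, 65, 8, -5, -734, 0.148, 65, 8, -5, -734, 0.148, 65, 8, -5, -734, 0.148, 65, 8, -5, -734, 0.148, 65, 8, -5, -734, 0.148, 65, 8, -5, -734, 0.148, 65, 8, -5, -734, 0.148, 65, 8, -5, -734, 0.148, 65, 8, -5, -734, 0.148, 65, 8, -5, -734, 0.148, 65, 8, -5, -734, 0.148, 65, 8, -5, -734, 0.148, 65, 8, -5, -734, 0.148, 65, 8, -5, -734, 0.148, 65, 8, -5, -734, 0.148]'

```text
t: 30.5
tool_pos: [0.4474, -0.3379, 0.1999]
tool_rot: [-0.701, 0.073, -0.089, 0.704]
ft_force: [0.2, 0.1, -0.6]
width: 0.0572
```

```bash
python3 - <<'E'
from h import *
d=save("w19"); ivory(d,.35,.52,-.48,-.25)
plan((.447,-.3392,0.010,-13.4))
print(phi()[1])
E
```

```text
px [275. 118.] 82 c [ 393.1 -327.4] size [34.7  0.9] ang 77.5 z [0.0233 0.0307 0.0345]
   px [275. 164.] 2556 c [ 443.9 -339.2] size [ 35.4 101.7] ang 76.4 z [0.0238 0.0301 0.0356]
   px [176. 185.] 1373 c [ 435.5 -428.3] size [44.5 36.2] ang 10.9 z [0.0242 0.0309 0.0362]
   px [209. 240.] 173 c [ 486. -416.] size [35.6 20.3] ang 83.1 z [0.0232 0.0302 0.0354]
t 30.55 pos [ 0.4474 -0.3381  0.2   ] phi -13.20 tilt -0.9997 w 0.0571 F [ 0.2 -0.1  0.7]
-> (0.447, -0.3392, 0.01, -13.4)  tx ty tz [ -4.3 190.   -2.3] twist 0.003 rad (0 deg) dist 190
[[ 0.97333573  0.02280753  0.22824851]
 [-0.22833534  0.00124352  0.97358175]
 [ 0.02192116 -0.9997391   0.00641813]]
```

View pics/w19.png

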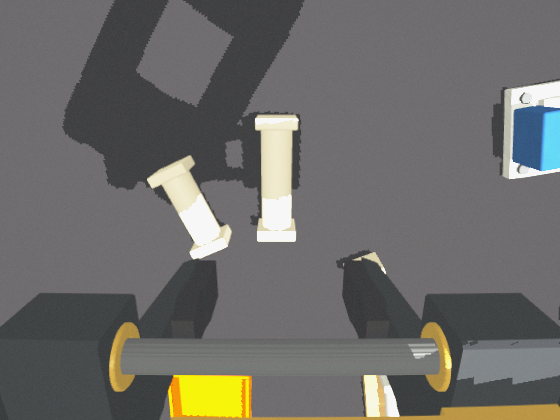

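Call:
send_rows --increments '[65, -1.5, 60, -2.3, 0, 65, -3, 115, -2.3, 0, 65, -4, 150, -2.3, 0, 65, -4.3, 180, -2.3, 0, 65, -4.3, 190, -2.3, 0, 65, -4.3, 190, -2.3, 0, 0, -4.3, 190, -2.3, 0, 0, -4.3, 190, -2.3, 0, 0, -4.3, 190, -2.3, 0, 0, -4.3, 190, -2.3, 0, 0, -4.3, 180, -2.3, 0, 0, -4, 150, -2.3, 0, 0, -3, 100, -2.3, 0, 0, -1, 40, -2.3, 0, 0, -1, 40, -2.3, 0]'

```text
t: 32.42
tool_pos: [0.4492, -0.3428, 0.1661]
tool_rot: [0.704, -0.07, 0.092, -0.701]
ft_force: [-0.8, -0.1, -1.3]
width: 0.0272
```

```bash
python3 - <<'E'
from h import *
save("w20")
plan(slot(.0285,.16,.003))
E
```

```text
t 32.48 pos [ 0.4478 -0.3412  0.1628] phi -13.19 tilt -0.9997 w 0.0269 F [-0.9  0.1 -2.1]
-> (np.float64(0.4993), np.float64(0.3342), 0.16, -4.7)  tx ty tz [-104.1    2.2  669.4] twist -0.148 rad (-8 deg) dist 677
```

View pics/w20.png

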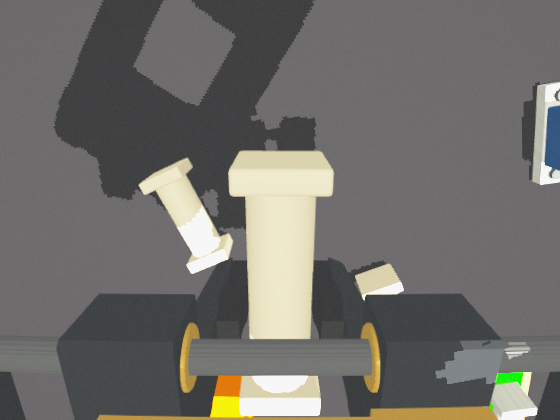

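Call:
send_rows --increments '[0, -104, 0, 669, -0.148, 0, -104, 0, 669, -0.148, 0, -104, 0, 669, -0.148, 0, -104, 0, 669, -0.148, 0, -104, 0, 669, -0.148, 0, -104, 0, 669, -0.148, 0, -104, 0, 669, -0.148, 0, -104, 0, 669, -0.148, 0, -104, 0, 669, -0.148, 0, -104, 0, 669, -0.148, 0, -104, 0, 669, -0.148, 0, -104, 0, 669, -0.148, 0, -104, 0, 669, -0.148, 0, -104, 0, 669, -0.148, 0, -104, 0, 669, -0.148]'

```text
t: 34.35
tool_pos: [0.4994, 0.3326, 0.1621]
tool_rot: [0.707, -0.02, 0.039, -0.706]
ft_force: [-0.4, -0.5, -1.1]
width: 0.0275
```

```bash
python3 - <<'E'
from h import *
d=save("w21"); ivory(d,.4,.6,.15,.45,.15,.2)
plan(slot(.0285,.016,0))
print(phi()[1])
E
```

```text
px [277. 241.] 12606 c [483.3 334.9] size [35.9 80.8] ang 85.5 z [0.1695 0.1812 0.1866]
   px [278. 391.] 1701 c [545.4 329. ] size [36.1 18.5] ang 85.1 z [0.1752 0.1826 0.1868]
t 34.40 pos [0.4994 0.3328 0.1623] phi -4.80 tilt -0.9997 w 0.0269 F [-0.5  0.5 -0.4]
-> (np.float64(0.4963), np.float64(0.3344), 0.016, -4.7)  tx ty tz [ -7.1 146.1   1.5] twist -0.002 rad (-0 deg) dist 146
[[ 9.96147023e-01  2.62548409e-02  8.36767057e-02]
 [-8.36263245e-02 -3.01301654e-03  9.96492629e-01]
 [ 2.64148747e-02 -9.99650742e-01 -8.05811611e-04]]
```

View pics/w21.png

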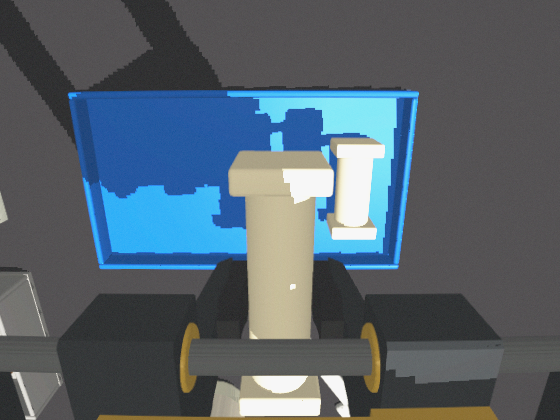

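Call:
send_rows --increments '[0, -5, 60, 1.5, 0, 0, -6, 110, 1.5, 0, 0, -7, 135, 1.5, 0, 0, -7, 143, 1.5, 0, 0, -7, 145, 1.5, 0, 0, -7, 145, 1.5, 0, 45, -7, 145, 1.5, 0, 45, -7, 145, 1.5, 0, 45, -7, 145, 1.5, 0, 45, -6, 120, 1.5, 0, 45, -5, 60, 1.5, 0, 45, -2, -30, 1.5, 0, 45, -2, -30, 1.5, 0]'

```text
t: 36.02
tool_pos: [0.4985, 0.3354, 0.197]
tool_rot: [-0.706, 0.018, -0.041, 0.707]
ft_force: [-0.1, -0.7, -0.0]
width: 0.0399
```

```bash
python3 - <<'E'
from h import *
d=save("w22"); ivory(d,.4,.62,.2,.45)
d=save("t22",cam="top"); ivory(d,.2,.66,-.5,-.12)
plan((.4565,-.423,.2,11.4))
E
```

```text
px [278. 165.] 3083 c [497.2 334.9] size [ 35.1 110.9] ang 85.0 z [0.0271 0.0346 0.0407]
   px [338. 177.] 1320 c [501.5 391.3] size [35.5 74.2] ang 85.3 z [0.025  0.0326 0.0399]
   px [443. 178.] 114 c [ 639.6 -458.1] size [86.1 12.2] ang 68.9 z [0.0239 0.0342 0.0403]
   px [370. 190.] 427 c [ 604.5 -265.6] size [100.2  36.1] ang 8.6 z [0.0247 0.0316 0.0385]
   px [432. 248.] 417 c [ 456.  -423.5] size [89.  37.7] ang 11.4 z [0.0243 0.0314 0.0388]
t 36.12 pos [0.4991 0.3356 0.1969] phi -4.80 tilt -0.9994 w 0.0398 F [-0.3 -0.7  0.5]
-> (0.4565, -0.423, 0.2, 11.4)  tx ty tz [  21.1   -4.7 -759.5] twist -0.283 rad (-16 deg) dist 760
```

View pics/w22.png

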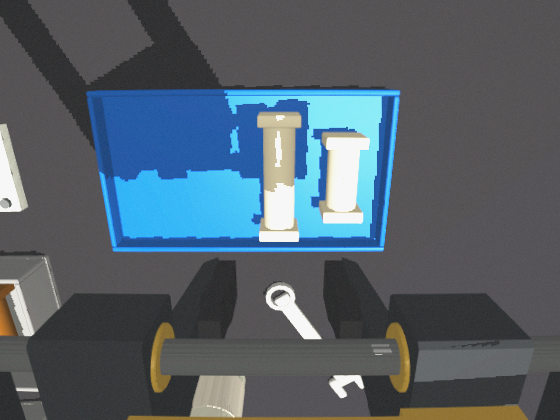

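Call:
send_rows --increments '[65, 21, -5, -759, -0.283, 65, 21, -5, -759, -0.283, 65, 21, -5, -759, -0.283, 65, 21, -5, -759, -0.283, 65, 21, -5, -759, -0.283, 65, 21, -5, -759, -0.283, 65, 21, -5, -759, -0.283, 65, 21, -5, -759, -0.283, 65, 21, -5, -759, -0.283, 65, 21, -5, -759, -0.283, 65, 21, -5, -759, -0.283, 65, 21, -5, -759, -0.283, 65, 21, -5, -759, -0.283, 65, 21, -5, -759, -0.283, 65, 21, -5, -759, -0.283, 65, 21, -5, -759, -0.283, 65, 21, -5, -759, -0.283]'

```text
t: 38.25
tool_pos: [0.4569, -0.4215, 0.2006]
tool_rot: [0.705, 0.083, -0.059, -0.702]
ft_force: [-0.6, -0.5, 0.1]
width: 0.057
```

```bash
python3 - <<'E'
from h import *
d=save("w23"); ivory(d,.35,.55,-.5,-.25)
plan((.456,-.4233,0.010,11.6))
E
```

```text
px [279. 148.] 1300 c [ 431.7 -428.2] size [39.6 34.5] ang 15.7 z [0.0233 0.0305 0.036 ]
t 38.30 pos [ 0.4569 -0.4217  0.2006] phi 11.49 tilt -0.9994 w 0.0571 F [0.3 0.2 0.2]
-> (0.456, -0.4233, 0.01, 11.6)  tx ty tz [-7.500e+00  1.905e+02 -1.000e-01] twist -0.002 rad (-0 deg) dist 191
```

View pics/w23.png

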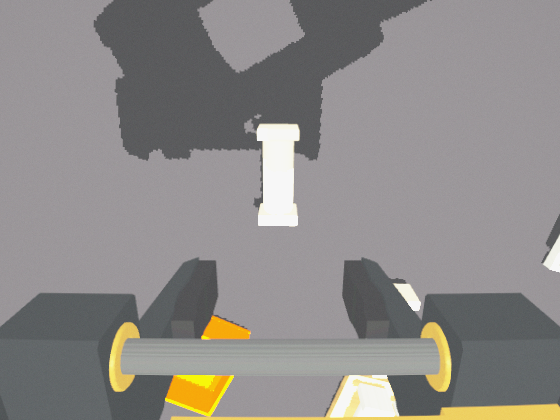

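Call:
send_rows --increments '[65, -2.5, 60, -0.1, 0, 65, -5, 115, -0.1, 0, 65, -6, 150, -0.1, 0, 65, -7, 180, -0.1, 0, 65, -7.5, 190, -0.1, 0, 65, -7.5, 190, -0.1, 0, 0, -7.5, 190, -0.1, 0, 0, -7.5, 190, -0.1, 0, 0, -7.5, 190, -0.1, 0, 0, -7.5, 190, -0.1, 0, 0, -7.5, 180, -0.1, 0, 0, -6, 150, -0.1, 0, 0, -4, 100, -0.1, 0, 0, -2, 45, -0.1, 0, 0, -2, 40, -0.1, 0, 0, -2, 40, -0.1, 0, 0, -2, 40, -0.1, 0]'

```text
t: 40.42
tool_pos: [0.4554, -0.4211, 0.1584]
tool_rot: [0.704, 0.082, -0.059, -0.703]
ft_force: [0.3, -0.9, -1.5]
width: 0.0272
```

```bash
python3 - <<'E'
from h import *
save("w24")
plan(slot(-.0285,.16,0))
E
```

```text
t 40.48 pos [ 0.4554 -0.4211  0.1583] phi 11.48 tilt -0.9995 w 0.0272 F [-1.  -0.3 -1.1]
-> (np.float64(0.4917), np.float64(0.2776), 0.16, -4.7)  tx ty tz [174.6   1.6 677.5] twist 0.282 rad (16 deg) dist 700
```

View pics/w24.png

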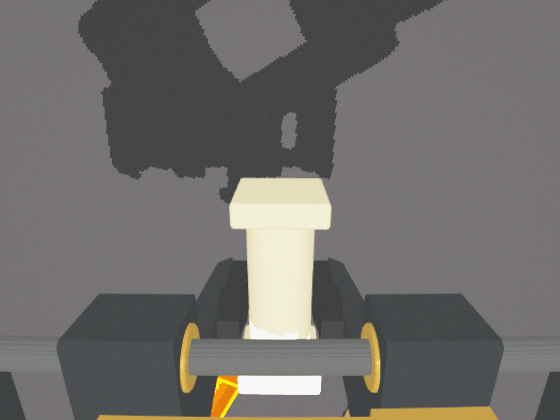

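Call:
send_rows --increments '[0, 174.5, 0, 677.5, 0.282, 0, 174.5, 0, 677.5, 0.282, 0, 174.5, 0, 677.5, 0.282, 0, 174.5, 0, 677.5, 0.282, 0, 174.5, 0, 677.5, 0.282, 0, 174.5, 0, 677.5, 0.282, 0, 174.5, 0, 677.5, 0.282, 0, 174.5, 0, 677.5, 0.282, 0, 174.5, 0, 677.5, 0.282, 0, 174.5, 0, 677.5, 0.282, 0, 174.5, 0, 677.5, 0.282, 0, 174.5, 0, 677.5, 0.282, 0, 174.5, 0, 677.5, 0.282, 0, 174.5, 0, 677.5, 0.282, 0, 174.5, 0, 677.5, 0.282, 0, 174.5, 0, 677.5, 0.282]'

```text
t: 42.48
tool_pos: [0.4919, 0.2765, 0.1617]
tool_rot: [-0.705, 0.018, -0.041, 0.708]
ft_force: [-0.1, -0.4, -0.3]
width: 0.0269
```

```bash
python3 - <<'E'
from h import *
d=save("w25"); ivory(d,.4,.6,.15,.45,.15,.2)
plan(slot(-.0285,.017,0))
E
```

```text
px [280. 252.] 11794 c [487.4 277. ] size [35.7 80.1] ang 85.3 z [0.162  0.1805 0.1861]
   px [280. 384.] 1452 c [530.5 273.3] size [35.9 11. ] ang 84.2 z [0.1846 0.1856 0.1864]
t 42.52 pos [0.4918 0.2767 0.1618] phi -4.77 tilt -0.9995 w 0.0273 F [ 0.8 -0.4 -0.7]
-> (np.float64(0.4917), np.float64(0.2776), 0.017, -4.7)  tx ty tz [-4.800e+00  1.447e+02  1.000e-01] twist -0.001 rad (-0 deg) dist 145
```

View pics/w25.png

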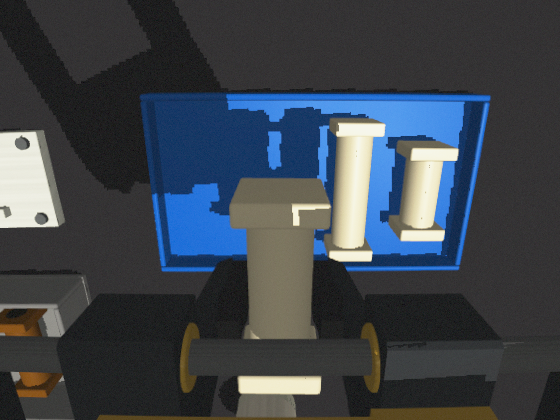

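Call:
send_rows --increments '[0, -2.5, 60, 0.5, 0, 0, -4, 110, 0.5, 0, 0, -5, 135, 0.5, 0, 0, -5, 143, 0.5, 0, 0, -5, 145, 0.5, 0, 0, -5, 145, 0.5, 0, 45, -5, 145, 0.5, 0, 45, -5, 145, 0.5, 0, 45, -5, 145, 0.5, 0, 45, -4, 120, 0.5, 0, 45, -2, 60, 0.5, 0, 45, -1, -20, 0.5, 0, 45, -1, -30, 0.5, 0, 45, -1, -30, 0.5, 0, 45, -1, -30, 0.5, 0]'

```text
t: 44.4
tool_pos: [0.489, 0.2769, 0.1902]
tool_rot: [-0.705, 0.019, -0.04, 0.708]
ft_force: [-0.8, 0.1, -0.3]
width: 0.0395
```

```bash
python3 - <<'E'
from h import *
d=save("w26"); ivory(d,.4,.62,.2,.45)
d=save("t26",cam="top"); ivory(d,.2,.66,-.5,-.12)
plan((.6045,-.2658,.2,8.6))
E
```

```text
px [345. 183.] 4335 c [497.4 334.8] size [ 36.1 111.4] ang 85.0 z [0.0275 0.0353 0.0407]
   px [281. 185.] 3445 c [492.6 278.8] size [35.  87.1] ang 84.8 z [0.0279 0.0354 0.0409]
   px [409. 185.] 3150 c [502.  391.6] size [35.8 75.7] ang 84.8 z [0.0254 0.0354 0.0408]
   px [370. 190.] 434 c [ 604.9 -265.5] size [101.6  37.2] ang 7.8 z [0.0245 0.0316 0.0385]
   px [443. 178.] 108 c [ 639.8 -457.7] size [83.9 11.8] ang 69.5 z [0.0232 0.0355 0.0401]
t 44.50 pos [0.4887 0.2768 0.1895] phi -4.77 tilt -0.9996 w 0.0397 F [-1.   1.1  0.2]
-> (0.6045, -0.2658, 0.2, 8.6)  tx ty tz [ 160.7   -8.2 -531. ] twist -0.233 rad (-13 deg) dist 555
```

View pics/w26.png

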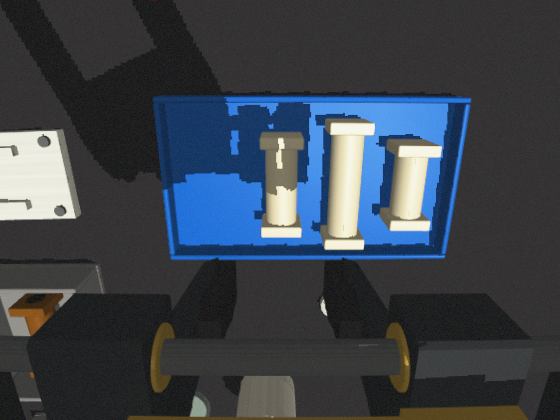

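Call:
send_rows --increments '[65, 160.5, -8, -531, -0.233, 65, 160.5, -8, -531, -0.233, 65, 160.5, -8, -531, -0.233, 65, 160.5, -8, -531, -0.233, 65, 160.5, -8, -531, -0.233, 65, 160.5, -8, -531, -0.233, 65, 160.5, -8, -531, -0.233, 65, 160.5, -8, -531, -0.233, 65, 160.5, -8, -531, -0.233, 65, 160.5, -8, -531, -0.233, 65, 160.5, -8, -531, -0.233, 65, 160.5, -8, -531, -0.233, 65, 160.5, -8, -531, -0.233, 65, 160.5, -8, -531, -0.233]'

```text
t: 46.25
tool_pos: [0.6045, -0.2648, 0.2001]
tool_rot: [0.705, 0.064, -0.043, -0.705]
ft_force: [0.2, 0.5, -0.6]
width: 0.0571
```

```bash
python3 - <<'E'
from h import *
d=save("w27"); ivory(d,.5,.67,-.36,-.15)
plan((.6047,-.2662,0.010,8.7))
E
```

```text
px [276. 176.] 3506 c [ 604.7 -268.4] size [99.5 36. ] ang 9.1 z [0.0241 0.0305 0.0358]
t 46.30 pos [ 0.6045 -0.265   0.2001] phi 8.65 tilt -0.9996 w 0.0571 F [-1.   0.  -0.6]
-> (0.6047, -0.2662, 0.01, 8.7)  tx ty tz [ -5.4 190.   -0.7] twist -0.001 rad (-0 deg) dist 190
```

View pics/w27.png

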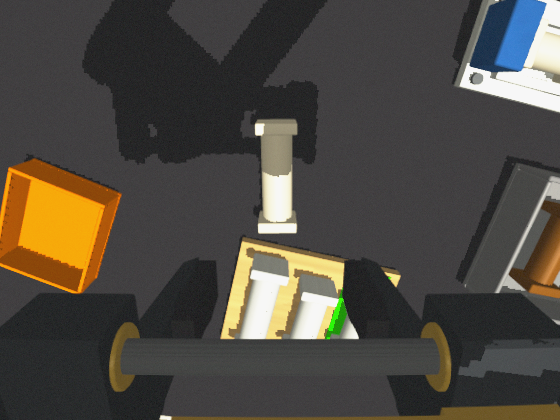

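Call:
send_rows --increments '[65, -2, 60, -1.5, 0, 65, -3.5, 115, -1.5, 0, 65, -4.5, 150, -1.5, 0, 65, -5, 180, -1.5, 0, 65, -5.4, 190, -1.5, 0, 65, -5.4, 190, -1.5, 0, 0, -5.4, 190, -1.5, 0, 0, -5.4, 190, -1.5, 0, 0, -5.4, 190, -1.5, 0, 0, -5.4, 190, -1.5, 0, 0, -5.4, 180, -1.5, 0, 0, -4.5, 150, -1.5, 0, 0, -3, 100, -1.5, 0, 0, -1, 45, -1.5, 0, 0, -1, 40, -1.5, 0, 0, -1, 40, -1.5, 0, 0, -1, 40, -1.5, 0]'

```text
t: 48.42
tool_pos: [0.6036, -0.2658, 0.1577]
tool_rot: [-0.704, -0.062, 0.044, 0.706]
ft_force: [-0.2, 0.2, -0.7]
width: 0.027
```

```bash
python3 - <<'E'
from h import *
save("w28")
plan(slot(-.0855,.16,0))
E
```

```text
t 48.48 pos [ 0.6037 -0.2658  0.1576] phi 8.64 tilt -0.9997 w 0.0269 F [ 0.3  0.4 -2. ]
-> (np.float64(0.487), np.float64(0.2208), 0.16, -4.7)  tx ty tz [-42.2  -3.4 498.6] twist 0.233 rad (13 deg) dist 500
```

View pics/w28.png

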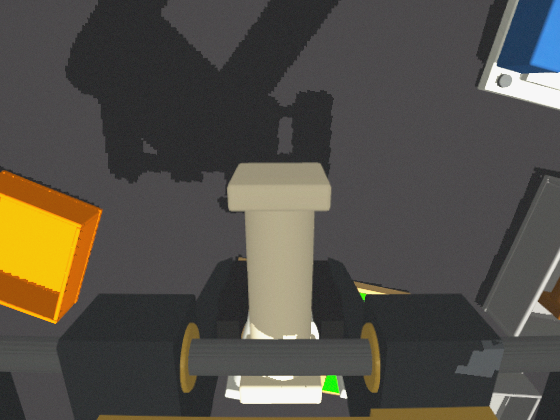

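Call:
send_rows --increments '[0, -42, -3, 498.5, 0.233, 0, -42, -3, 498.5, 0.233, 0, -42, -3, 498.5, 0.233, 0, -42, -3, 498.5, 0.233, 0, -42, -3, 498.5, 0.233, 0, -42, -3, 498.5, 0.233, 0, -42, -3, 498.5, 0.233, 0, -42, -3, 498.5, 0.233, 0, -42, -3, 498.5, 0.233, 0, -42, -3, 498.5, 0.233, 0, -42, -3, 498.5, 0.233, 0, -42, -3, 498.5, 0.233, 0, -42, -3, 498.5, 0.233]'

```text
t: 50.1
tool_pos: [0.4876, 0.2198, 0.1596]
tool_rot: [-0.705, 0.021, -0.039, 0.708]
ft_force: [-0.1, -0.1, -1.4]
width: 0.0273
```

```bash
python3 - <<'E'
from h import *
d=save("w29"); ivory(d,.4,.6,.15,.45,.15,.2)
plan(slot(-.0855,.017,0))
E
```

```text
px [279. 243.] 12736 c [482.  220.1] size [36.1 91.5] ang 85.2 z [0.1655 0.179  0.1846]
   px [280. 390.] 2263 c [530.7 216.5] size [35.9 13.4] ang 84.1 z [0.1784 0.1833 0.1844]
t 50.15 pos [0.4875 0.22   0.1596] phi -4.79 tilt -0.9997 w 0.0274 F [ 0.4  0.2 -1.6]
-> (np.float64(0.487), np.float64(0.2208), 0.017, -4.7)  tx ty tz [-4.200e+00  1.426e+02 -1.000e-01] twist -0.002 rad (-0 deg) dist 143
```

View pics/w29.png

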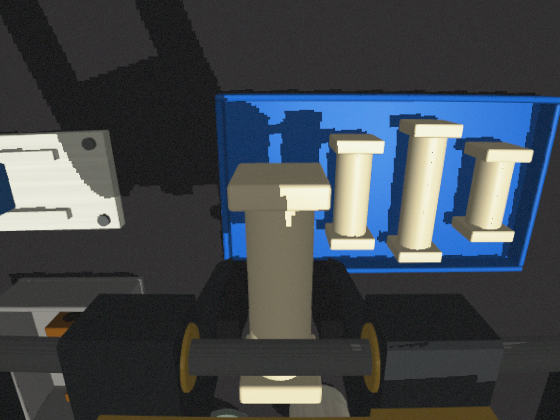

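Call:
send_rows --increments '[0, -2, 60, 0.5, 0, 0, -3, 105, 0.5, 0, 0, -4, 132, 0.5, 0, 0, -4, 140, 0.5, 0, 0, -4, 142, 0.5, 0, 0, -4, 142, 0.5, 0, 45, -4, 142, 0.5, 0, 45, -4, 142, 0.5, 0, 45, -4, 142, 0.5, 0, 45, -4, 120, 0.5, 0, 45, -2, 60, 0.5, 0, 45, -1, -20, 0.5, 0, 45, -1, -40, 0.5, 0, 45, -1, -40, 0.5, 0, 45, -1, -40, 0.5, 0]'

```text
t: 52.02
tool_pos: [0.4849, 0.2203, 0.1987]
tool_rot: [-0.705, 0.021, -0.038, 0.708]
ft_force: [0.1, 0.2, -0.4]
width: 0.0396
```

```bash
python3 - <<'E'
from h import *
d=save("w30"); ivory(d,.4,.62,.15,.45)
plan((.3,.42,.3,-23))
E
```

```text
px [405. 181.] 4181 c [497.3 334.9] size [ 36.5 111.6] ang 85.0 z [0.0255 0.0351 0.0407]
   px [280. 182.] 3678 c [487.4 221.8] size [34.8 99. ] ang 85.7 z [0.0279 0.0353 0.0408]
   px [344. 182.] 3303 c [492.4 278.3] size [35.8 86.8] ang 85.0 z [0.0273 0.0355 0.0409]
   px [467. 183.] 3071 c [501.7 391.3] size [36.7 75.8] ang 84.9 z [0.0252 0.0354 0.0407]
t 52.08 pos [0.4845 0.2202 0.198 ] phi -4.79 tilt -0.9997 w 0.0394 F [-0.3 -0.5 -0.3]
-> (0.3, 0.42, 0.3, -23)  tx ty tz [-198.2 -105.5  184.3] twist 0.318 rad (18 deg) dist 290
```

View pics/w30.png

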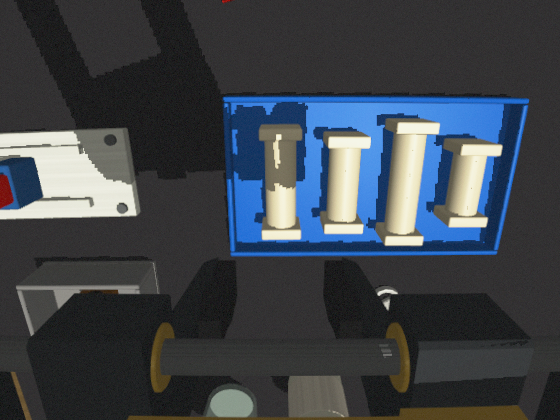

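All four lie flat in the tray. I'll withdraw the arm and check everything from the fixed cameras.

Call:
send_rows --increments '[45, -198, -105, 184, 0.318, 45, -198, -105, 184, 0.318, 45, -198, -105, 184, 0.318, 45, -198, -105, 184, 0.318, 45, -198, -105, 184, 0.318, 45, -198, -105, 184, 0.318, 45, -198, -105, 184, 0.318, 45, -198, -105, 184, 0.318]'

```text
t: 53.08
tool_pos: [0.3007, 0.4186, 0.298]
tool_rot: [-0.691, 0.134, -0.149, 0.695]
ft_force: [0.9, 0.3, -0.5]
width: 0.0395
```

```bash
python3 - <<'E'
from h import *
for n in("top","scene"):
    d=save(n[0]+"31",cam=n); w=cloud(d); z=w[...,2]; img=d["image"].astype(int); r,g,b=img[...,0],img[...,1],img[...,2]
    print(n); ivory(d,.35,.62,.1,.46)
    print("clamp sleeve"); m=(abs(w[...,0]-.463)<.03)&(w[...,1]<-.02)&(w[...,1]>-.1)&(z>.022)&(z<.055)&(r>90)&(r>b); rects(d,m,w,30)
    print("jaw red"); rects(d,(r>110)&(g<90)&(z>.06)&(z<.09)&(abs(w[...,0]-.465)<.04)&(abs(w[...,1])<.09),w,20)
    print("worn"); rects(d,(r>b+25)&(z>.01)&(z<.06)&(abs(w[...,0]-.633)<.07)&(abs(w[...,1]-.015)<.06),w,30)
d=imaging.get_image("top"); o=ortho(d,0.38,0.54,-0.18,0.09,0.048,2800); cv2.imwrite("pics/oc31.png",o)
E
```

```text
top
   px [137. 226.] 486 c [495.9 334. ] size [ 34.1 111.3] ang 84.7 z [0.0268 0.0365 0.0432]
   px [116. 224.] 340 c [501.  391.5] size [38.5 75.9] ang 85.9 z [0.0273 0.0371 0.044 ]
   px [158. 228.] 383 c [491.7 277.6] size [36.4 88.2] ang 85.5 z [0.0275 0.0366 0.0431]
   px [180. 231.] 441 c [486.6 221. ] size [34.4 99.4] ang 86.0 z [0.0273 0.0362 0.0432]
clamp sleeve
   px [290. 241.] 336 c [469. -58.] size [72.2 47.1] ang 88.7 z [0.0301 0.0445 0.0507]
jaw red
worn
   px [262. 175.] 369 c [635.4  15.7] size [35.4 88.5] ang 86.3 z [0.0297 0.037  0.0435]
scene
   px [385. 278.] 490 c [487.1 223.5] size [ 35.4 102. ] ang 85.1 z [0.0275 0.0349 0.0413]
   px [405. 292.] 452 c [492.5 279.7] size [34.5 89.4] ang 84.8 z [0.0269 0.0352 0.0414]
   px [425. 307.] 604 c [496.4 336.1] size [ 35.2 115.3] ang 85.4 z [0.0277 0.0353 0.0416]
   px [445. 323.] 451 c [502.5 392.4] size [34.6 79.7] ang 84.0 z [0.027  0.0352 0.0418]
clamp sleeve
   px [293. 210.] 280 c [460.3 -59.5] size [71.2 45.7] ang 87.0 z [0.0256 0.0421 0.049 ]
jaw red
   px [311. 212.] 104 c [465.5 -16.4] size [20.8 26.7] ang 85.8 z [0.0633 0.0779 0.0821]
worn
   px [280. 275.] 483 c [635.2  17.1] size [36.5 89.2] ang 86.3 z [0.0225 0.035  0.0417]
```

View pics/t31.png

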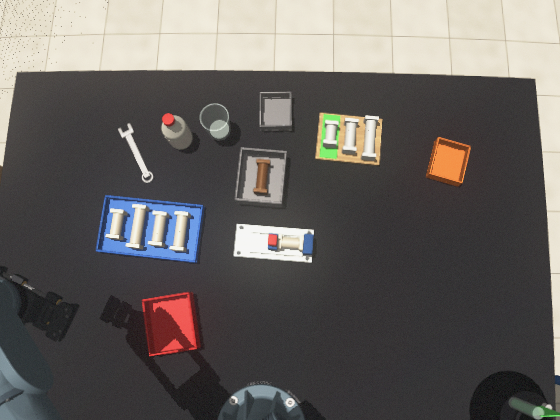

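View pics/oc31.png

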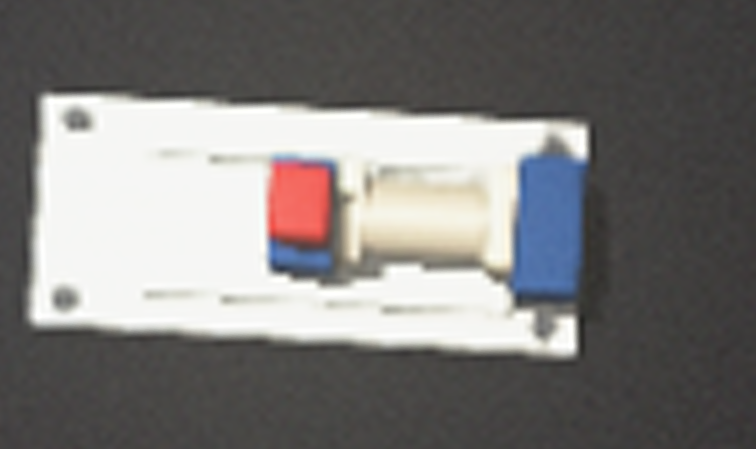

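View pics/s31.png

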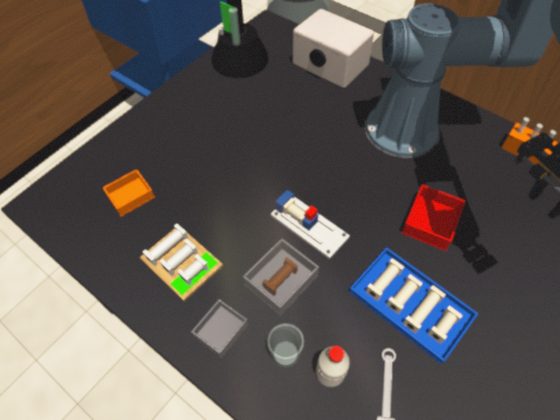

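```bash
python3 - <<'E'
from cell import arm
print(arm.read_state()["t"], arm.finish_job())
E
```

```text
the job is handed in; nothing more can be done
53.225 None
```

The job is done and handed in at 53.2 s of the 210 s allowed; the hand-in gives no verdict.

- **Worn sleeve:** it lies flat in the larger grey bin, about 2 mm from the bin's centre.
- **Clamped sleeve:** the reference on the green patch is the 64 mm one. The matching sleeve (measured 64.4 mm) went into the trough, and I slid the jaw up until the wrist force read about 15 N. I estimate 12–13 N of that on the stop after jaw friction. After release the grip stood at about 70.8 mm of travel, against 71 mm for a fully closed jaw.
- **Other sleeves:** the 76, 112, 88 and 100 mm sleeves lie flat in the blue tray, about 57 mm apart.
- **Bystanders:** the beaker, bottle and wrench look unmoved in the pictures from start and end; I did not measure them.

**Last checks:** both fixed cameras agree on the tray sleeves, the worn sleeve and the closed clamp to within 2–3 mm. Two checks gave less:
- The top camera's colour filter did not pick out the red grip, so the jaw position rests on the wrist and scene cameras.
- My automatic outline of the clamped sleeve also caught neighbouring parts, so I judged its fit against the stop from an enlarged top view and the jaw position.

The tool had tilted by up to about 2° by the later moves, with no visible effect on the placings. I saw no sleeve knocked aside and no slipping grip.

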